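# Clear the lug and close the hasp of the strainer box

## Robot

A 6-joint arm with a two-finger parallel gripper is mounted at the origin on the work surface. World frame = base frame: x ahead of the robot, y to its left, z up, the work surface at z = 0. Lengths are in mm, angles in degrees, forces in N, time in s.
With the tool pointing down it reaches from about 300 to 850 mm from the base axis. Payload 4.2 kg.
Tool frame: the origin (TCP) lies midway between the tips of the shut fingers; the grasp point (between the pads) lies behind it (robot.grip_point_offset is the z of the grasp point in the tool frame, in mm); z points along the fingers, y is the direction in which the jaws open and shut (so a half turn about z gives the same grasp; the last joint's range is limited). The gripper opens to 91 mm and grips with 3 to 60 N. Pads are 32 mm wide; open, the fingers measure 118 mm over their backs; the gripper's body (76 mm by 178 mm) begins 60 mm behind the grasp point.
Start: joints at [-1.146, 18.312, 89.639, -0, 72.044, -1.146], TCP at [575.016, 0, 213.976] pointing down, gripper open.
Joint ranges: [-177.97, 177.97], [-48.28, 115.42], [12.27, 149.76], [-77.06, 257.06], [2.81, 150.46], [-146.56, 146.56]. Speed limits (degrees/s): [147.25, 147.25, 180, 180, 180, 180].

## Interface

Orientations are given as a 3x3 rotation matrix whose columns are the frame's x, y, z axes.
In Python, from plant import robot, vision gives the robot as it stands.
- The arm moves only by the shell command python3 -m handwheel 'ROWS' [FORCE]. ROWS is JSON, a list of rows, each an object of numbers: "gripper": the opening, from 0 (shut) to 1 (fully open); "tx", "ty", "tz": the shift along the tool's x, y, z in units of 1000 mm (1.0 is 1000 mm); "ax", "ay", "az": the turn, a rotation vector about the tool's x, y, z in units of 180 degrees (1.0 is 180 degrees). In form: [{"gripper": .., "tx": .., "ty": .., "tz": .., "ax": .., "ay": .., "az": ..}, ...]. A call has 1 to 12 rows; each row is the pose to reach, as a shift and turn from the pose measured when the call began, along the tool's axes at that moment, turning the shorter way round; what a row does not reach only later rows make up. A row lasts 1/8 s, in which the tool goes at most 62.5 mm and 10.7 degrees, less where a joint would pass 70% of its speed; a pose out of reach is approached as far as the arm can. A call with a number of a shift or a turn outside -1 to 1 is refused whole. A call with a gripper value outside its range is refused whole. The fingers move at their own pace and stop on an object; FORCE is the grip in N (left out, the last holds). Time passes only in rows, so rows that repeat a pose let the fingers close. It gives the time, the measured TCP pose, the force and the opening at its end, in the units of the state.
- robot.observe(): the state, without advancing time (a new reading comes with each control period).
- vision.snapshot(name): name is "scene" or "side" or "wrist"; returns the picture (400x640x3 uint8, red, green, blue); there is no depth.
- vision.camera_params(name): a dict with "K" (3x3 intrinsics, pixels), "origin" and "orientation" of the camera in the world. Camera axes: x right, y up, looking along -z (the intrinsics and any distortion apply to the point x, -y, -z); pixel columns grow to the right and rows downward; lengths in mm; the calibration is good to about 2 mm. A picture is of the moment at which its call begins: read the wrist's pose just before it. camera_params takes no time and is no camera call; for the wrist camera it gives the pose at the moment of the call.
- robot.hand_in(): hands the job in, once; it reports no verdict.
The state is a dict: "time": time; "qpos": joint angles; "joint_velocities": joint speeds; "effort": joint torques, N m; "tcp_pos": TCP position; "tool_rot": TCP orientation; "wrist_force": force on the tool from outside, world axes, zero at the start; "ft_torque": the same for the moment, N m; "gripper_width": opening from 0.0 (shut) to 1.0 (fully open).
Only numpy, scipy, OpenCV 4.12 (cv2) and the standard library are available. Lean on these libraries where they do the work, as an engineer would, in place of code of your own. Each camera call takes 0.05 s, during which the arm holds its last target.

## Task

The strainer box on the process rig is to be locked shut. Pull the looped spring clip out of the upright lug and lay it in the shallow white tray, then swing the hasp over the lug until it rests flat on the lid. Do not knock the sampling pipe that hangs over the clip, and leave everything else where it is.

Things in the scene. Friction and masses are not known exactly. Their poses are not given: they have to be found in the camera images.
- rig: Strainer box fixed on the bench: grey box 220 (x) x 380 (y) x 60 mm high with a flat aluminium lid, turned by up to 0.3 rad. Origin at the centre of its underside; z up, x away from the robot's side, y along its length. It carries the lug at y = -60 mm, the hasp's hinge at y = +60 mm and the pipe.
- lug_hole (a point): Centre of the cross hole in the lug, an upright steel block on the lid, 22 mm (x) by 34 mm (y), 58 mm tall. The hole runs through along x, is 20 mm wide (y) and 10 mm high; its centre is 38 mm above the lid. Axes as the box's.
- hasp_hinge (a point): Middle of the hasp's hinge axis, which runs along x: 120 mm along +y from the lug, 6 mm above the lid. Axes as the box's. The hasp is a flat steel strap, 172 mm long from the hinge, 56 mm wide (x), 5 mm thick; its slot (32 x 53 mm) begins 98 mm from the hinge; nearer in the strap is solid.
- hasp (a joint): Angle of the hasp, rad: 0 = closed, flat on the lid with the lug standing through its slot; pi/2 = upright; 2.0 = fully open, leaning away from the lug (towards +y of the box). The hinge is stiff: the hasp stays at any angle and must be pushed all the way down (2 to 4 N at 60 mm from the hinge). The clip in the lug blocks it.
- clip_loop (a point): Middle of the clip's loop, the place to grip: loop 37 mm wide outside (y), 50 mm long (x), straight parallel sides. x runs along the clip to its prongs, z up. At the start the clip lies level, the loop on the robot's side of the lug, 57 mm from the lug's middle and 30 to 38 mm above the lid.
- clip_center (a point): Middle of the clip's length, 32 mm along +x of clip_loop; same axes.
- clip: Looped spring clip bent from 8 mm round steel wire, 116 mm long over all, about 60 g; origin at clip_center. Two straight prongs side by side (17 mm wide together) reach from the loop to 86 mm beyond the loop's middle. They sit loosely in the lug's hole and come out when drawn about 50 mm straight back along -x.
- tray_in (a point): Centre of the inner floor (about 5 mm above the bench) of the shallow white plastic tray fixed on the bench: 190 mm (x) by 130 mm (y) outside, 28 mm high, walls 4 mm. x along its length, z up. Turned by up to 0.7 rad clockwise.
- pipe: Steel sampling pipe, 34 mm thick, fixed on the box; origin and axes are the box's. It rises from the lid at x -40, y -168 mm, bends and runs level along +y at x -40 mm, 230 mm above the bench, over the clip's loop, so a tool pointing straight down there hits it; one tilted 25 to 45 degrees reaches in from the robot's side. A round gauge stands on it at y -120 mm, to 330 mm high.
- pipe_end (a point): The pipe's free end with its 42 mm flange, on the centre line: 10 mm beyond the lug's middle towards the hinge. Axes as the box's.
- padlock: Bystander, leave alone: brass padlock lying flat on the lid beyond the hasp, 80 mm long, 24 high; origin at its underside.
- coupling: Bystander, leave alone: round steel pipe coupling standing on the lid beyond the lug, 50 mm across, 50 high; origin at its underside.
- wrench: Bystander, leave alone: steel spanner lying on the bench left of the box, 170 mm long; origin at its underside.
- screwdriver: Bystander, leave alone: screwdriver lying on the bench beyond the tray, 180 mm long; origin at its underside.

How it is judged (in metres and radians):
On the way, in this order (a step that is already met when the one before it is completed fails the run):
1. the clip has been pulled clear of the lug while the hasp stands open (distance between clip_center and lug_hole above 0.12 m and value of joint hasp above 0.6 rad), for 0.1 s.
2. the clip lies released in the tray while the hasp still stands open (x of clip_center in the frame of tray_in between -0.085 and 0.085 m and y of clip_center in the frame of tray_in between -0.06 and 0.06 m and z of clip_center in the frame of tray_in between -0.005 and 0.035 m and contact force between the fingers and clip below 0.1 N and value of joint hasp above 0.6 rad), for 0.3 s.
3. the hasp is swung closed over the lug, flat on the lid (value of joint hasp below 0.05 rad), for 0.2 s.
At the end, for the whole second after the job is handed in: The hasp is closed over the lug (within 0.05 rad of flat), and the clip lies at rest and released in the tray: its middle inside the tray's walls (within 85 mm by 60 mm of the centre) and less than 35 mm above the tray's floor (value of joint hasp below 0.05 rad and x of clip_center in the frame of tray_in between -0.085 and 0.085 m and y of clip_center in the frame of tray_in between -0.06 and 0.06 m and z of clip_center in the frame of tray_in between -0.005 and 0.035 m and contact force between the fingers and clip below 0.1 N and linear speed of clip below 0.02 m/s); the robot touches nothing.
It fails at once if the sampling pipe or its gauge is knocked (over 6 N) (contact force between pipe and anything else above 6 N).
It fails at once if a bystander (padlock, coupling, wrench or screwdriver) is displaced by more than 30 mm (distance of any of padlock, coupling, wrench, screwdriver from where it was at the start of the episode above 0.03 m).
It also fails if it takes over 67 s, if anything falls off the work surface, if the arm or the gripper's body presses on something with over 40 N, if the wrist force passes 120 N, or if a joint passes its speed limit or range.

## Working session

There is one attempt and no reset: what is moved stays moved. The work goes in short steps, Python scripts to look and compute and a shell command to move; the robot and the scene stay as the last step left them, time stands still between calls to the robot, and variables do not carry over. Pictures are saved under pics/ and viewed, and the job is handed in when it is done.

```bash
ls; mkdir -p pics; python3 - <<'E'
from plant import robot, vision
import cv2
print(robot.observe(), robot.grip_point_offset)
for n in ["scene","side","wrist"]:
    p=vision.camera_params(n); print(n,p)
    cv2.imwrite(f"pics/{n}0.png",vision.snapshot(n)[:,:,::-1])
E
```

```text
pics
{'time': 0.0, 'qpos': array([-1.14503926e+00,  1.83487257e+01,  8.97063710e+01, -2.46870215e-03,
        7.20433177e+01, -1.14611389e+00]), 'joint_velocities': array([-0.04305938, -0.07927073, -0.02857083,  0.14695276,  0.00273287,
        0.04423427]), 'effort': array([-5.01459035e-04, -4.12465632e+01, -2.31973493e+01,  7.28826877e-02,
        4.58198413e-02, -1.41870069e-04]), 'tcp_pos': array([5.74492980e+02, 5.93440693e-03, 2.13149743e+02]), 'tool_rot': array([[-3.20803789e-05,  9.99998523e-01, -1.71812996e-03],
       [ 9.99999999e-01,  3.20689912e-05, -6.65550233e-06],
       [-6.60039381e-06, -1.71813017e-03, -9.99998524e-01]]), 'wrist_force': array([0.12536607, 0.66857863, 0.19536501]), 'ft_torque': array([-0.01670025,  0.03893335, -0.06249434]), 'gripper_width': 1.0019236811407457} -18.8
scene {'K': array([[488.57735491,   0.        , 309.75521479],
       [  0.        , 488.57735491, 197.7300907 ],
       [  0.        ,   0.        ,   1.        ]]), 'origin': array([1526.39812444,  206.8194325 , 1292.87496454]), 'orientation': array([[-0.1470614 , -0.77265655,  0.6175
[... 220 characters left out ...]
     [  0.        ,   0.        ,   1.        ]]), 'origin': array([ 438.60892732, -974.13250014,  802.79872949]), 'orientation': array([[ 0.98371377,  0.07772462, -0.1620682 ],
       [-0.17866614,  0.52134476, -0.83443277],
       [ 0.01963743,  0.84979911,  0.52674078]])}
wrist {'K': array([[283.58107556,   0.        , 319.38869528],
       [  0.        , 283.58107556, 197.9183503 ],
       [  0.        ,   0.        ,   1.        ]]), 'origin': array([574.15658381,  85.31853557, 384.18705897]), 'orientation': array([[ 9.99999010e-01, -4.96262663e-04,  1.31653160e-03],
       [ 8.31252444e-05,  9.54933498e-01,  2.96819825e-01],
       [-1.40450072e-03, -2.96819421e-01,  9.54932594e-01]])}
```

View pics/scene0.png

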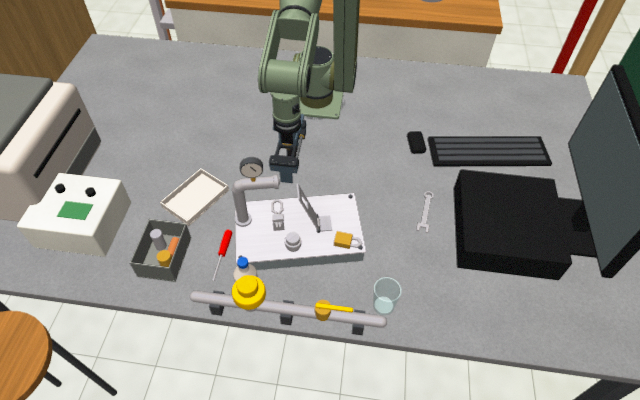

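View pics/side0.png

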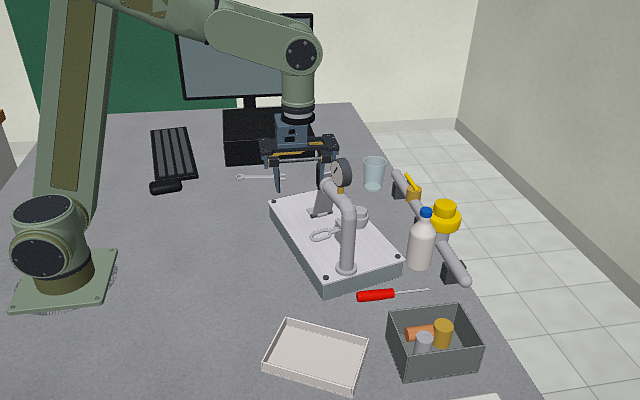

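View pics/wrist0.png

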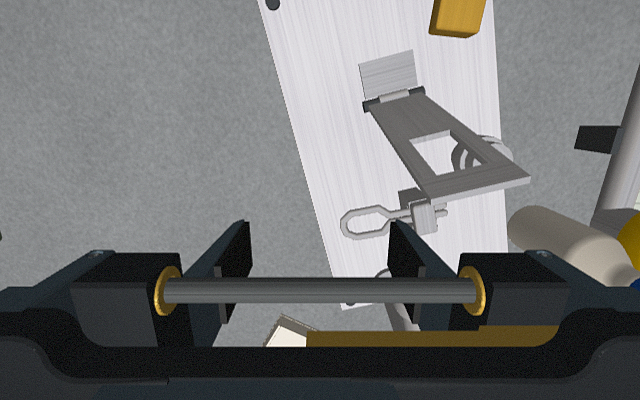

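The scene view shows the rig at about (300,228), with the tray at (194,196) and the hasp upright near (308,208). The wrist view shows the clip loop at about (365,222) and the lug at (425,215). Next I'll zoom in to measure.

```bash
python3 - <<'E'
import cv2
a=cv2.imread("pics/scene0.png")[150:280,150:380]; cv2.imwrite("pics/z1.png",cv2.resize(a,None,fx=3.4,fy=3.4,interpolation=cv2.INTER_CUBIC))
a=cv2.imread("pics/side0.png")[150:400,250:490]; cv2.imwrite("pics/z2.png",cv2.resize(a,None,fx=2.4,fy=2.4,interpolation=cv2.INTER_CUBIC))
a=cv2.imread("pics/wrist0.png")[0:320,250:560]; cv2.imwrite("pics/z3.png",cv2.resize(a,None,fx=1.8,fy=1.8,interpolation=cv2.INTER_CUBIC))
E
```

```text
(no output)
```

View pics/z1.png

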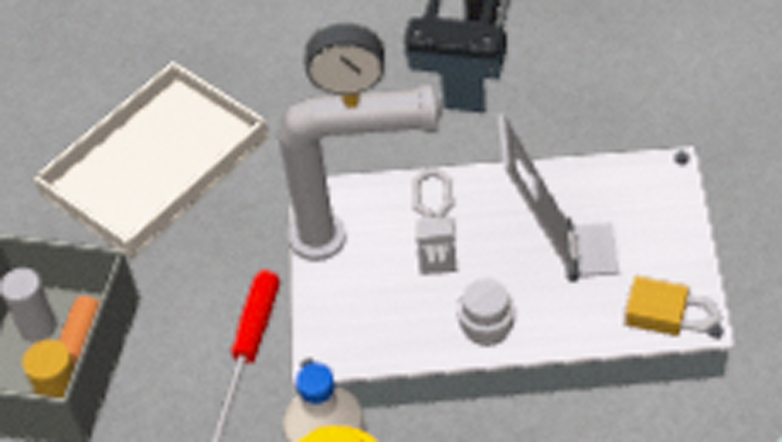

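View pics/z2.png

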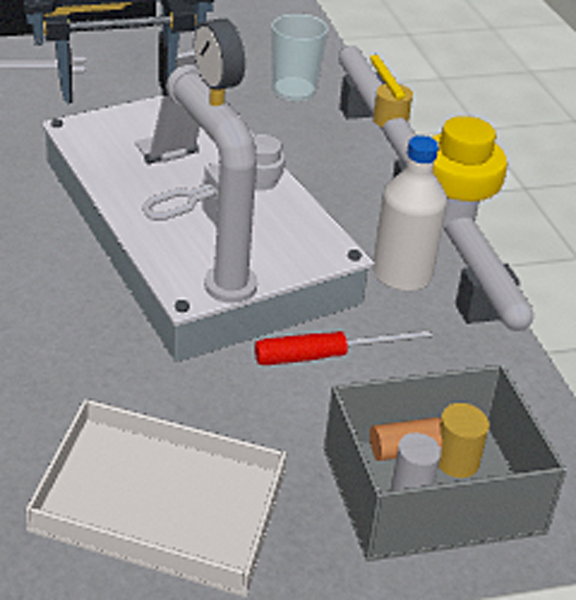

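View pics/z3.png

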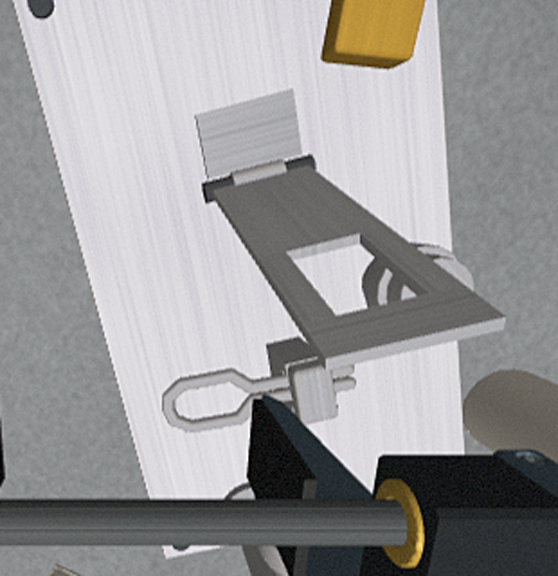

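```bash
cat > h.py <<'E'
import numpy as np, cv2
from plant import robot, vision
from scipy.optimize import least_squares
from scipy.spatial.transform import Rotation as R
def proj(p,P):
    c=(np.atleast_2d(P)-p['origin'])@p['orientation']; c=c*[1,-1,-1]
    u=c@p['K'].T; return u[:,:2]/u[:,2:]
def rigW(q,P,z0=0):
    c,s=np.cos(q[2]),np.sin(q[2]); P=np.atleast_2d(P)
    return np.c_[q[0]+c*P[:,0]-s*P[:,1], q[1]+s*P[:,0]+c*P[:,1], P[:,2]+z0]
E
python3 - <<'E'
from h import *
sc,si,wr=[vision.camera_params(n) for n in("scene","side","wrist")]
z1=lambda u,v:(u/3.4+150,v/3.4+150); z2=lambda u,v:(u/2.4+250,v/2.4+150); z3=lambda u,v:(u/1.8+250,v/1.8)
obs=[(sc,z1(695,147),(-110,190,60)),(sc,z1(732,345),(110,190,60)),(sc,z1(296,382),(110,-190,60)),
(si,z2(45,122),(-110,190,60)),(si,z2(177,323),(-110,-190,60)),(si,z2(372,263),(110,-190,60)),(wr,z3(165,558),(-110,-190,60))]
def f(q,o=obs): return np.concatenate([(proj(p,rigW(q,X))[0]-uv) for p,uv,X in o])
for z in (60,):
    r=least_squares(f,[650,0,0.1],loss='soft_l1'); print(r.x, r.fun.reshape(-1,2).round(1).tolist())
q=r.x
# tray
to=[(sc,z1(173,63),(-95,65,28)),(sc,z1(267,124),(95,65,28)),(sc,z1(130,250),(95,-65,28)),(sc,z1(38,181),(-95,-65,28)),
(si,z2(88,402),(-95,65,28)),(si,z2(285,455),(95,65,28)),(si,z2(245,574),(95,-65,28)),(si,z2(30,510),(-95,-65,28))]
r=least_squares(lambda t:f(t,to),[500,-300,-.4],loss='soft_l1');print('tray',r.x,r.fun.reshape(-1,2).round(1).tolist())
np.savez('pose.npz',rig=q,tray=r.x)
def show(n,P): print(n,rigW(q,P).round(1)[0])
show('lug',(0,-60,98));show('hinge',(0,60,66));show('pend',(-40,-50,230))
# clip: intersect wrist/scene pixels w plane z~94 ->rig frame
def ray(p,uv,z):
    d=p['orientation']@(np.linalg.inv(p['K'])@[uv[0],uv[1],1]*[1,-1,-1]); t=(z-p['origin'][2])/d[2]
    w=p['origin']+t*d; d=w-np.r_[q[:2],0]; c,s=np.cos(q[2]),np.sin(q[2]); return w.round(1),np.round([c*d[0]+s*d[1],-s*d[0]+c*d[1],z],1)
for n,p,uv in [('loop back w',wr,z3(164,403)),('loop top w',wr,z3(205,374)),('loop bot w',wr,z3(195,430)),('prong tips w',wr,z3(353,377)),
 ('back sc',sc,z1(433,168)),('l',sc,z1(413,192)),('r',sc,z1(453,192)),('tips',sc,z1(438,262)),('back si',si,z2(145,210)),('sidetop',si,z2(185,186)),('sidebot',si,z2(180,215))]: print(n,ray(p,uv,94))
# hasp angle
def hasp(a):
    # point at tip r=172
    X=[(sx*28,60-172*np.cos(a),66+172*np.sin(a)) for sx in(-1,1)]; return X
ho=[(wr,z3(318,360),0),(wr,z3(505,318),1),(sc,z1(502,116),0)]
r=least_squares(lambda a:np.concatenate([proj(p,rigW(q,hasp(a[0])[i]))[0]-uv for p,uv,i in ho]),[1.4]);print(r.x,r.fun.round(1))
for p in(sc,si,wr): print(proj(p,rigW(q,[(0,-60,98),(0,-60,118),(0,60,66),(-40,-50,230)])).round(0).tolist())
E
```

```text
[6.67129001e+02 3.53399273e+01 2.42318227e-01] [[-1.2, 0.6], [-1.0, -0.5], [-1.1, -0.6], [-0.2, -0.6], [-1.0, -1.9], [-0.7, -0.8], [1.2, -0.1]]
tray [ 5.64846239e+02 -3.36008073e+02 -4.62262343e-01] [[25.8, 15.8], [-41.0, 35.2], [-29.6, -20.1], [37.3, -35.1], [-2.8, -0.5], [0.6, -2.4], [3.9, -0.0], [-1.2, 1.8]]
lug [681.5 -22.9  98. ]
hinge [652.7  93.6  66. ]
pend [640.3 -22.8 230. ]
loop back w (array([597.8, -34.9,  94. ]), array([-84.1, -51.6,  94. ]))
loop top w (array([622.1, -16.1,  94. ]), array([-56.1, -39.1,  94. ]))
loop bot w (array([617.6, -53. ,  94. ]), array([-69.3, -73.9,  94. ]))
prong tips w (array([711.4, -18. ,  94. ]), array([ 30.2, -62.4,  94. ]))
back sc (array([599.3, -39.4,  94. ]), array([-83.8, -56.3,  94. ]))
l (array([629.4, -52.2,  94. ]), array([-57.6, -76. ,  94. ]))
r (array([624.2, -16.1,  94. ]), array([-54.1, -39.6,  94. ]))
tips (array([702.8, -15.1,  94. ]), array([ 22.6, -57.6,  94. ]))
back si (array([598.2, -46.7,  94. ]), array([-86.6, -63.1,  94. ]))
sidetop (array([647.1, -11.5,  94. ]), array([-30.7, -40.7,  94. ]))
sidebot (array([632.3, -60.6,  94. ]), array([-56.9, -84.8,  94. ]))
[1.26169177] [ 4.9  0.   1.5  0.4  0.5 -0.8]
[[278.0, 220.0], [277.0, 216.0], [317.0, 223.0], [278.0, 182.0]]
[[341.0, 228.0], [342.0, 221.0], [322.0, 214.0], [327.0, 184.0]]
[[419.0, 215.0], [426.0, 222.0], [394.0, 102.0], [424.0, 289.0]]
```

The rig fits to about 1 px. I mislabelled the tray corners in the scene view, so I'll refit the tray and compute the approach moves.

```bash
cat >> h.py <<'E'
def Q():
    d=np.load('pose.npz'); return d['rig'],d['tray']
def toolrot(yaw,tilt,side=1):
    # tool z = sin(tilt) forward - cos(tilt) up, y=+left of heading
    c,s=np.cos(tilt),np.sin(tilt); A=np.array([[-c,0,s],[0,1,0],[-s,0,-c]])
    return R.from_euler('z',yaw).as_matrix()@A
def delta(Rt,pt,o=None):
    o=o or robot.observe(); T=o['tool_rot']; dp=T.T@(pt-o['tcp_pos']); rv=R.from_matrix(T.T@Rt).as_rotvec()
    print('t',(dp/1000).round(4),'a',(rv/np.pi).round(4),'deg',np.rad2deg(np.linalg.norm(rv)).round(1),'mm',np.linalg.norm(dp).round(0))
E
python3 - <<'E'
from h import *
sc,si=[vision.camera_params(n) for n in("scene","side")]
z1=lambda u,v:(u/3.4+150,v/3.4+150); z2=lambda u,v:(u/2.4+250,v/2.4+150)
to=[(sc,z1(173,63),(-95,-65,28)),(sc,z1(267,124),(-95,65,28)),(sc,z1(130,250),(95,65,28)),(sc,z1(38,181),(95,-65,28)),
(si,z2(88,402),(-95,65,28)),(si,z2(285,455),(95,65,28)),(si,z2(245,574),(95,-65,28)),(si,z2(30,510),(-95,-65,28))]
r=least_squares(lambda t:np.concatenate([(proj(p,rigW(t,X))[0]-uv) for p,uv,X in to]),[500,-300,-.4]);print('tray',r.x,r.fun.reshape(-1,2).round(1).tolist())
q,_=Q(); np.savez('pose.npz',rig=q,tray=r.x)
Rt=toolrot(q[2],np.deg2rad(40))
loop=rigW(q,(-57,-60,94))[0]; tcp=loop+Rt[:,2]*13
print(loop,tcp); pre=tcp-Rt[:,2]*110-60*np.array([np.cos(q[2]),np.sin(q[2]),0]); print(pre)
delta(Rt,pre); delta(Rt,tcp)
E
```

```text
tray [ 5.65057233e+02 -3.33544739e+02 -5.03983214e-01] [[-0.4, -0.2], [-0.8, -1.0], [-1.5, -1.7], [-2.0, -0.8], [-1.1, -2.3], [1.3, -1.6], [1.7, 0.2], [-1.7, -1.2]]
[626.19152141 -36.58449646  94.        ] [634.30362711 -34.57938545  84.04142224]
[507.41567376 -65.94293544 168.30631098]
t [-0.066  -0.0672  0.0451] a [-0.2007 -0.1573 -0.5506] deg 109.2 mm 104.0
t [-0.0346  0.0598  0.1292] a [-0.2007 -0.1573 -0.5506] deg 109.2 mm 147.0
```

```bash
python3 -m handwheel '[{"gripper":1,"ty":-0.06,"tz":-0.02},{"gripper":1,"ty":-0.11,"tz":-0.04},{"gripper":0.75,"tx":-0.03,"ty":-0.11,"tz":0,"az":-0.06},{"gripper":0.75,"tx":-0.066,"ty":-0.1,"tz":0.0,"ax":-0.2,"ay":-0.157,"az":-0.55},{"gripper":0.75,"tx":-0.066,"ty":-0.1,"tz":0.0,"ax":-0.2,"ay":-0.157,"az":-0.55},{"gripper":0.75,"tx":-0.066,"ty":-0.1,"tz":0.0,"ax":-0.2,"ay":-0.157,"az":-0.55},{"gripper":0.75,"tx":-0.066,"ty":-0.1,"tz":0.0,"ax":-0.2,"ay":-0.157,"az":-0.55},{"gripper":0.75,"tx":-0.066,"ty":-0.1,"tz":0.0,"ax":-0.2,"ay":-0.157,"az":-0.55},{"gripper":0.75,"tx":-0.066,"ty":-0.1,"tz":0.0,"ax":-0.2,"ay":-0.157,"az":-0.55},{"gripper":0.75,"tx":-0.066,"ty":-0.1,"tz":0.0,"ax":-0.2,"ay":-0.157,"az":-0.55},{"gripper":0.75,"tx":-0.066,"ty":-0.1,"tz":0.0,"ax":-0.2,"ay":-0.157,"az":-0.55}]'
python3 - <<'E'
from h import *
q,_=Q()
o=robot.observe();print(o['qpos'],o['tcp_pos'])
Rt=toolrot(q[2],np.deg2rad(40));loop=rigW(q,(-57,-60,94))[0]; tcp=loop+Rt[:,2]*13
delta(Rt,tcp-Rt[:,2]*110-60*np.array([np.cos(q[2]),np.sin(q[2]),0]))
E
```

```text
[-1.14692191e+00  1.83416876e+01  8.96900010e+01  1.54381867e-03
  7.20411210e+01 -1.14555100e+00] [5.74636959e+02 6.54132723e-03 2.13331196e+02]
t [-0.066  -0.0672  0.0451] a [-0.2007 -0.1573 -0.5506] deg 109.2 mm 104.0invalid input
```

```bash
python3 -m handwheel '[{"gripper":1,"tx":0,"ty":-0.06,"tz":-0.02,"ax":0,"ay":0,"az":0},{"gripper":1,"tx":0,"ty":-0.11,"tz":-0.04,"ax":0,"ay":0,"az":0},{"gripper":0.75,"tx":-0.03,"ty":-0.11,"tz":0,"ax":0,"ay":0,"az":-0.06},{"gripper":0.75,"tx":-0.066,"ty":-0.1,"tz":0.0,"ax":-0.2,"ay":-0.157,"az":-0.55},{"gripper":0.75,"tx":-0.066,"ty":-0.1,"tz":0.0,"ax":-0.2,"ay":-0.157,"az":-0.55},{"gripper":0.75,"tx":-0.066,"ty":-0.1,"tz":0.0,"ax":-0.2,"ay":-0.157,"az":-0.55},{"gripper":0.75,"tx":-0.066,"ty":-0.1,"tz":0.0,"ax":-0.2,"ay":-0.157,"az":-0.55},{"gripper":0.75,"tx":-0.066,"ty":-0.1,"tz":0.0,"ax":-0.2,"ay":-0.157,"az":-0.55},{"gripper":0.75,"tx":-0.066,"ty":-0.1,"tz":0.0,"ax":-0.2,"ay":-0.157,"az":-0.55},{"gripper":0.75,"tx":-0.066,"ty":-0.1,"tz":0.0,"ax":-0.2,"ay":-0.157,"az":-0.55},{"gripper":0.75,"tx":-0.066,"ty":-0.1,"tz":0.0,"ax":-0.2,"ay":-0.157,"az":-0.55}]'
python3 - <<'E'
from h import *
q,_=Q()
o=robot.observe();print(o['qpos'],o['tcp_pos'])
Rt=toolrot(q[2],np.deg2rad(40));loop=rigW(q,(-57,-60,94))[0]; tcp=loop+Rt[:,2]*13
delta(Rt,tcp-Rt[:,2]*110-60*np.array([np.cos(q[2]),np.sin(q[2]),0]))
E
```

```text
time: 1.52
tcp_pos: [473.5, -64.3, 212.4]
tool_rot: [[-0.839, 0.087, 0.537], [0.129, 0.991, 0.042], [-0.528, 0.104, -0.843]]
wrist_force: [0.2, 0.3, 1.1]
gripper_width: 0.752
[ -17.11507645   -4.04434094  124.87590731   22.96671764   30.47760656
 -117.31349581] [473.53181798 -64.27254668 212.40609543]
t [-0.0054 -0.0033  0.0553] a [-0.035  -0.0381 -0.1042] deg 20.9 mm 56.0
```

```bash
python3 -m handwheel '[{"gripper":0.75,"tx":-0.005,"ty":-0.003,"tz":0.02,"ax":-0.035,"ay":-0.038,"az":-0.104},{"gripper":0.75,"tx":-0.005,"ty":-0.003,"tz":0.055,"ax":-0.035,"ay":-0.038,"az":-0.104},{"gripper":0.75,"tx":-0.005,"ty":-0.003,"tz":0.055,"ax":-0.035,"ay":-0.038,"az":-0.104},{"gripper":0.75,"tx":-0.005,"ty":-0.003,"tz":0.055,"ax":-0.035,"ay":-0.038,"az":-0.104}]'
python3 - <<'E'
from h import *
q,_=Q()
o=robot.observe();print(o['qpos'],o['tcp_pos'])
Rt=toolrot(q[2],np.deg2rad(40));loop=rigW(q,(-57,-60,94))[0]; tcp=loop+Rt[:,2]*13
delta(Rt,tcp)
p=vision.camera_params("wrist");cv2.imwrite("pics/w1.png",vision.snapshot("wrist")[:,:,::-1])
print(proj(p,rigW(q,[(-57,-60,94),(-87,-60,94),(0,-60,98),(-40,-50,230),(29,-60,94)])).round(0))
E
```

```text
time: 2.02
tcp_pos: [514.2, -36.0, 197.6]
tool_rot: [[-0.782, -0.202, 0.59], [-0.178, 0.979, 0.1], [-0.598, -0.027, -0.801]]
wrist_force: [-0.4, 0.0, 0.4]
gripper_width: 0.749
[-1.44379102e+01  9.98906334e-02  1.25928629e+02  3.67731978e+01
  2.40400003e+01 -1.46560483e+02] [514.20264196 -35.98361938 197.5577324 ]
t [-0.0262 -0.0199  0.162 ] a [-0.0144 -0.0183 -0.0043] deg 4.3 mm 165.0
[[302. 206.]
 [299. 191.]
 [305. 233.]
 [305. 333.]
 [307. 240.]]
```

View pics/w1.png

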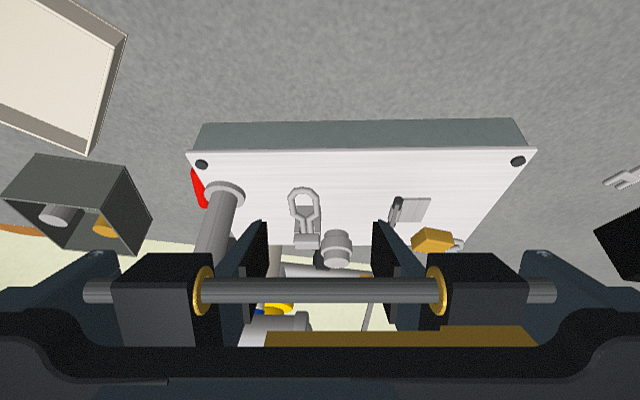

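The wrist view shows the loop at about (303,205), which matches the projected (302,206), so the clip position is confirmed. Joint 6 is at its limit, so I'll identify the kinematics before planning around that.

```bash
cat >> h.py <<'E'
F0=np.array([[0,1,0],[1,0,0],[0,0,-1.]])
def rot(ax,a): return R.from_euler(ax,a,degrees=True).as_matrix()
def fkR(q): return rot('z',q[0])@rot('y',q[1]+q[2])@rot('z',q[3])@rot('y',q[4])@rot('z',q[5])
S=[(np.array([-1.14503926,18.3487257,89.7063710,0,72.0433177,-1.14611389]),np.array([574.492980,0,213.149743]),np.array([[0,1,0],[1,0,0],[0,0,-1.]])),
(np.array([-17.11507645,-4.04434094,124.87590731,22.96671764,30.47760656,-117.31349581]),np.array([473.53181798,-64.27254668,212.40609543]),np.array([[-0.839,0.087,0.537],[0.129,0.991,0.042],[-0.528,0.104,-0.843]])),
(np.array([-14.4379102,.0998906,125.928629,36.7731978,24.0400003,-146.560483]),np.array([514.20264196,-35.98361938,197.5577324]),np.array([[-0.782,-0.202,0.59],[-0.178,0.979,0.1],[-0.598,-0.027,-0.801]]))]
E
python3 - <<'E'
from h import *
for q,p,T in S:
    A=fkR(q); print((A.T@T).round(3).tolist())
E
```

```text
[[-0.0, -1.0, -0.002], [1.0, -0.0, -0.0], [0.0, -0.002, 1.0]]
[[-0.0, -1.0, -0.0], [1.0, -0.0, -0.0], [-0.0, 0.0, 1.0]]
[[-0.0, -1.0, -0.0], [1.0, -0.0, 0.0], [-0.0, 0.0, 1.0]]
```

```bash
cat >> h.py <<'E'
F=rot('z',90)
def fkp(q,m):
    a1,h,L2,L3,a3,d6,lat=m
    p=np.array([a1,lat,h])+rot('y',q[1])@[0,0,L2]+rot('y',q[1]+q[2])@[a3,0,L3]
    return rot('z',q[0])@p+fkR(q)@[0,0,d6]
def fitm(S):
    f=lambda m:np.concatenate([fkp(q,m)-p for q,p,T in S]+[1e-3*(m-[0,300,420,400,0,260,11])])
    r=least_squares(f,[0,300,420,400,0,260,11.]); return r
LO=np.array([-177.97,-48.28,12.27,-77.06,2.81,-146.56]);HI=np.array([177.97,115.42,149.76,257.06,150.46,146.56])
def ik(p,T,q0,m):
    f=lambda q:np.concatenate([(fkp(q,m)-p)/10,R.from_matrix(T.T@fkR(q)@F).as_rotvec()*57])
    r=least_squares(f,np.clip(q0,LO+.01,HI-.01),bounds=(LO,HI)); return r.x,r.cost
E
python3 - <<'E'
from h import *
r=fitm(S);m=r.x;print(m.round(1),r.fun.round(2)); np.save('m.npy',m)
q,t=Q();o=robot.observe()
for tilt in(30,35,40,45):
  for yaw in (0,-5,-8):
    Rt=toolrot(q[2]+np.deg2rad(yaw),np.deg2rad(tilt));loop=rigW(q,(-57,-60,94))[0];tcp=loop+Rt[:,2]*13
    d=np.array([np.cos(q[2]),np.sin(q[2]),0])
    a=ik(tcp,Rt,o['qpos'],m);b=ik(tcp-80*d,Rt,a[0],m)
    print(tilt,yaw,a[0].round(0),round(a[1],3),b[0].round(0),round(b[1],3))
Rt=toolrot(t[2],np.deg2rad(40)); print(ik(np.array([t[0],t[1],60]),Rt,o['qpos'],m))
E
```

```text
[-1.000e-01  1.405e+02  5.918e+02  4.171e+02  2.530e+01  3.357e+02
  1.150e+01] [-0.    0.   -0.    0.   -0.    0.   -0.    0.   -0.   -0.   -0.16  0.17
  0.02  0.03  0.08  0.  ]
30 0 [ -10.   21.  116.   37.   20. -147.] 0.031 [ -13.   14.  123.   35.   20. -147.] 3.143
30 -5 [  -9.   20.  117.   32.   17. -137.] 0.0 [ -13.   15.  125.   39.   16. -147.] 0.36
30 -8 [  -8.   20.  117.   27.   15. -128.] 0.0 [ -12.   15.  126.   41.   14. -146.] 0.0
35 0 [  -9.   19.  117.   39.   17. -147.] 6.39 [ -11.   13.  124.   37.   17. -147.] 16.207
35 -5 [  -8.   19.  119.   43.   13. -147.] 1.879 [ -11.   13.  126.   41.   13. -147.] 8.127
35 -8 [  -8.   19.  120.   46.   10. -147.] 0.545 [ -10.   13.  127.   44.   11. -147.] 4.853
40 0 [  -7.   18.  117.   41.   14. -147.] 23.798 [  -9.   11.  125.   40.   14. -147.] 39.254
40 -5 [  -7.   18.  119.   45.   10. -147.] 13.841 [  -9.   11.  127.   43.   10. -147.] 25.88
40 -8 [  -6.   18.  120.   48.    7. -147.] 9.512 [  -8.   11.  127.   46.    8. -147.] 19.672
45 0 [  -5.   16.  118.   43.   11. -147.] 52.187 [  -7.    9.  126.   42.   11. -147.] 72.046
45 -5 [  -5.   17.  120.   47.    7. -147.] 36.776 [  -6.    9.  127.   46.    8. -147.] 53.394
45 -8 [  -4.   17.  121.   49.    5. -147.] 29.422 [  -6.    9.  128.   48.    5. -147.] 44.247
(array([ -32.64088124,   21.78203957,  119.32857642,   53.65748644,
          2.81      , -146.56      ]), np.float64(6.5621580604768885))
```

```bash
python3 - <<'E'
from h import *
m=np.load('m.npy');q,t=Q();o=robot.observe()
fl=np.diag([-1,-1,1.])
q0=np.array([-10,18,117,37,17,35.])
d=np.array([np.cos(q[2]),np.sin(q[2]),0])
for tilt in(30,35,40,45):
    Rt=toolrot(q[2],np.deg2rad(tilt))@fl;loop=rigW(q,(-57,-60,94))[0];tcp=loop+Rt[:,2]*13
    a=ik(tcp,Rt,q0,m);b=ik(tcp-80*d,Rt,a[0],m);c=ik(tcp-80*d+[0,0,60],Rt,a[0],m)
    print(tilt,a[0].round(0),round(a[1],3),b[0].round(0),round(b[1],3),c[0].round(),c[1].round(3))
    for yaw in(-29,-20,-10,0):
        Rt=toolrot(np.deg2rad(yaw),np.deg2rad(tilt))@fl
        for z in(40,120):
            for g in ([-10,18,117,37,17,35.],[-10,18,117,-37,17,70.]):
                a=ik(np.array([t[0],t[1],z]),Rt,g,m);
                if a[1]<.01: print('   tray',yaw,z,a[0].round())
E
```

```text
30 [-10.  21. 116.  38.  19.  32.] 0.0 [-15.  15. 125.  49.  19.  17.] 0.0 [-15.  10. 121.  33.  27.  34.] 0.0
   tray -29 40 [-32.  25. 117.  12.   8.  75.]
   tray -29 40 [-32.  25. 117.  12.   8.  75.]
   tray -29 120 [-32.  19. 112.   5.  19.  82.]
   tray -29 120 [-32.  19. 112.   5.  19.  82.]
   tray -20 40 [-35.  25. 116.  41.  12.  36.]
   tray -20 40 [-35.  25. 116.  41.  12.  36.]
   tray -20 120 [-35.  19. 112.  21.  22.  57.]
   tray -20 120 [-35.  19. 112.  21.  22.  57.]
   tray -10 40 [-39.  26. 115.  50.  18.  16.]
   tray -10 40 [-39.  26. 115.  50.  18.  16.]
   tray -10 120 [-39.  20. 110.  32.  27.  36.]
   tray -10 120 [-39.  20. 110.  32.  27.  36.]
   tray 0 40 [-41.  27. 113.  51.  25.   5.]
   tray 0 40 [-41.  27. 113.  51.  25.   5.]
   tray 0 120 [-41.  21. 108.  37.  33.  20.]
   tray 0 120 [-41.  21. 108.  37.  33.  20.]
35 [-12.  20. 120.  63.  16.   7.] 0.0 [-17.  15. 129.  74.  18. -10.] 0.0 [-17.   9. 124.  49.  23.  17.] 0.0
   tray -29 120 [-33.  18. 116.  11.  11.  76.]
   tray -29 120 [-33.  18. 116.  11.  11.  76.]
   tray -20 40 [-36.  26. 120.
[... 1557 characters left out ...]
ray -29 40 [-33.  27. 128. 172.  21. -85.]
   tray -29 120 [-33.  18. 124. 159.   8. -72.]
   tray -29 120 [-33.  18. 124. 159.   8. -72.]
   tray -20 40 [-38.  27. 128. 145.  22. -70.]
   tray -20 40 [-38.  27. 128. 145.  22. -70.]
   tray -20 120 [-38.  19. 123. 113.  14. -37.]
   tray -20 120 [-38.  19. 123. 113.  14. -37.]
   tray -10 40 [-43.  28. 125. 120.  26. -57.]
   tray -10 40 [-43.  28. 125. 120.  26. -57.]
   tray -10 120 [-43.  20. 121.  93.  23. -27.]
   tray -10 120 [-43.  20. 121.  93.  23. -27.]
   tray 0 40 [-47.  29. 122. 100.  32. -48.]
   tray 0 40 [-47.  29. 122. 100.  32. -48.]
   tray 0 120 [-47.  21. 118.  80.  32. -25.]
   tray 0 120 [-47.  21. 118.  80.  32. -25.]
```

```bash
python3 -m handwheel '[{"gripper":0.75,"tx":0.01,"ty":0,"tz":-0.03,"ax":0,"ay":0,"az":0.05},{"gripper":0.75,"tx":0.02,"ty":0,"tz":-0.04,"ax":0,"ay":0,"az":0.1},{"gripper":0.75,"tx":0.02,"ty":0,"tz":-0.04,"ax":0,"ay":0,"az":0.15},{"gripper":0.75,"tx":0.02,"ty":0,"tz":-0.04,"ax":0,"ay":0,"az":0.2},{"gripper":0.75,"tx":0.02,"ty":0,"tz":-0.04,"ax":0,"ay":0,"az":0.26},{"gripper":0.75,"tx":0.02,"ty":0,"tz":-0.04,"ax":0,"ay":0,"az":0.32},{"gripper":0.75,"tx":0.02,"ty":0,"tz":-0.04,"ax":0,"ay":0,"az":0.38},{"gripper":0.75,"tx":0.02,"ty":0,"tz":-0.04,"ax":0,"ay":0,"az":0.44},{"gripper":0.75,"tx":0.02,"ty":0,"tz":-0.04,"ax":0,"ay":0,"az":0.5},{"gripper":0.75,"tx":0.02,"ty":0,"tz":-0.04,"ax":0,"ay":0,"az":0.5}]'
cat > tgt.py <<'E'
from h import *
import sys
m=np.load('m.npy');q,t=Q();fl=np.diag([-1,-1,1.]);d=np.array([np.cos(q[2]),np.sin(q[2]),0])
Rt=toolrot(q[2],np.deg2rad(35))@fl;loop=rigW(q,(-57,-60,94))[0];tcp=loop+Rt[:,2]*13
E
python3 - <<'E'
from tgt import *
o=robot.observe();print(o['qpos'].round(1),o['tcp_pos'],fkp(o['qpos'],m))
delta(Rt,tcp-60*d-Rt[:,2]*90)
E
```

```text
time: 3.32
tcp_pos: [474.6, -43.9, 218.4]
tool_rot: [[-0.203, 0.78, 0.591], [0.979, 0.18, 0.099], [-0.029, 0.599, -0.8]]
wrist_force: [0.3, 0.3, -0.7]
gripper_width: 0.754
[-17.9  -5.2 127.3  34.9  28.8 -56.7] [474.55287076 -43.88519897 218.40008622] [474.55630747 -43.88174197 218.40296755]
t [-0.0258 -0.0005  0.0772] a [0.0192 0.0037 0.4956] deg 89.3 mm 81.0
```

```bash
python3 -m handwheel '[{"gripper":0.75,"tx":-0.01,"ty":0,"tz":0,"ax":0.01,"ay":0.002,"az":0.06},{"gripper":0.75,"tx":-0.02,"ty":0,"tz":0.01,"ax":0.019,"ay":0.004,"az":0.12},{"gripper":0.75,"tx":-0.026,"ty":0,"tz":0.02,"ax":0.019,"ay":0.004,"az":0.18},{"gripper":0.75,"tx":-0.026,"ty":0,"tz":0.03,"ax":0.019,"ay":0.004,"az":0.24},{"gripper":0.75,"tx":-0.026,"ty":0,"tz":0.04,"ax":0.019,"ay":0.004,"az":0.3},{"gripper":0.75,"tx":-0.026,"ty":0,"tz":0.05,"ax":0.019,"ay":0.004,"az":0.36},{"gripper":0.75,"tx":-0.026,"ty":0,"tz":0.06,"ax":0.019,"ay":0.004,"az":0.42},{"gripper":0.75,"tx":-0.026,"ty":0,"tz":0.077,"ax":0.019,"ay":0.004,"az":0.48},{"gripper":0.75,"tx":-0.026,"ty":0,"tz":0.077,"ax":0.019,"ay":0.004,"az":0.496},{"gripper":0.75,"tx":-0.026,"ty":0,"tz":0.077,"ax":0.019,"ay":0.004,"az":0.496},{"gripper":0.75,"tx":-0.026,"ty":0,"tz":0.077,"ax":0.019,"ay":0.004,"az":0.496}]'
python3 - <<'E'
from tgt import *
o=robot.observe();print(o['qpos'].round(1))
delta(Rt,tcp)
p=vision.camera_params("wrist");cv2.imwrite("pics/w2.png",vision.snapshot("wrist")[:,:,::-1])
print(proj(p,rigW(q,[(-57,-60,94),(-87,-60,94),(0,-60,98),(-40,-50,230),(29,-60,94)])).round(0))
cv2.imwrite("pics/s2.png",vision.snapshot("side")[:,:,::-1])
E
```

```text
time: 4.7
tcp_pos: [525.4, -61.8, 158.0]
tool_rot: [[0.794, 0.241, 0.558], [0.198, -0.97, 0.138], [0.575, 0.001, -0.818]]
wrist_force: [-0.7, -0.1, 0.5]
gripper_width: 0.754
[-19.6   5.9 125.9  47.4  25.5  17. ]
t [ 0.0482 -0.0003  0.1251] a [ 0.     -0.0005  0.0005] deg 0.1 mm 134.0
[[320. 148.]
 [320. 176.]
 [320.  97.]
 [302.   4.]
 [320.  77.]]
```

View pics/w2.png

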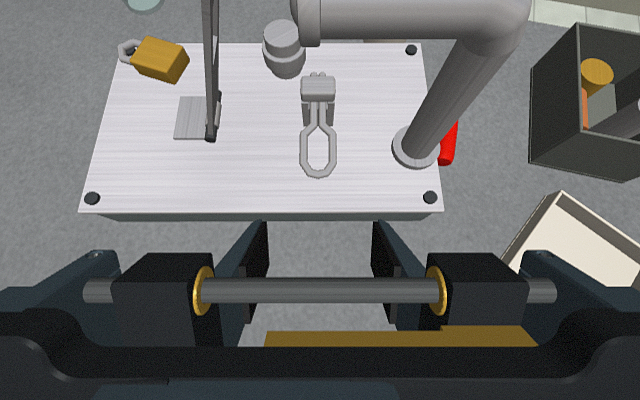

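View pics/s2.png

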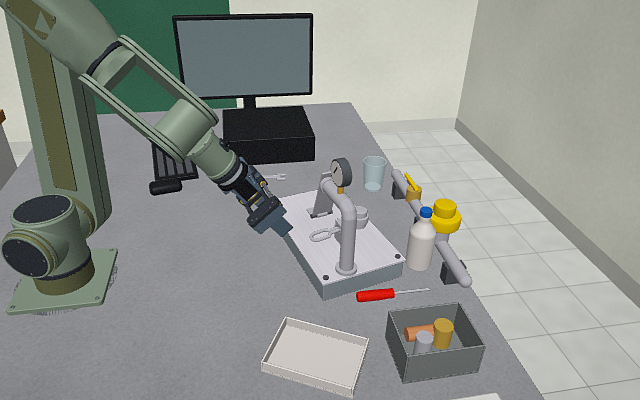

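Wrist view: the loop is centred at (318,150) with its back at (320,177), both within 2 px of prediction. The approach path is clear of the pipe, so I'm moving in.

```bash
python3 -m handwheel '[{"gripper":0.75,"tx":0.012,"ty":0,"tz":0.031,"ax":0,"ay":0,"az":0},{"gripper":0.75,"tx":0.024,"ty":0,"tz":0.062,"ax":0,"ay":0,"az":0},{"gripper":0.75,"tx":0.036,"ty":0,"tz":0.093,"ax":0,"ay":0,"az":0},{"gripper":0.75,"tx":0.044,"ty":0,"tz":0.115,"ax":0,"ay":0,"az":0},{"gripper":0.75,"tx":0.048,"ty":0,"tz":0.125,"ax":0,"ay":0,"az":0},{"gripper":0.75,"tx":0.048,"ty":0,"tz":0.125,"ax":0,"ay":0,"az":0},{"gripper":0.75,"tx":0.048,"ty":0,"tz":0.125,"ax":0,"ay":0,"az":0}]'
python3 - <<'E'
from tgt import *
delta(Rt,tcp)
cv2.imwrite("pics/w3.png",vision.snapshot("wrist")[:,:,::-1])
a=vision.snapshot("side")[:,:,::-1][120:300,220:460];cv2.imwrite("pics/s3.png",cv2.resize(a,None,fx=3,fy=3))
E
```

```text
time: 5.68
tcp_pos: [632.9, -35.3, 83.8]
tool_rot: [[0.794, 0.24, 0.559], [0.197, -0.971, 0.138], [0.575, 0.001, -0.818]]
wrist_force: [0.2, 0.3, 0.6]
gripper_width: 0.749
t [ 0.0003 -0.0004  0.0008] a [ 0.0001 -0.0007  0.0002] deg 0.1 mm 1.0
```

View pics/w3.png

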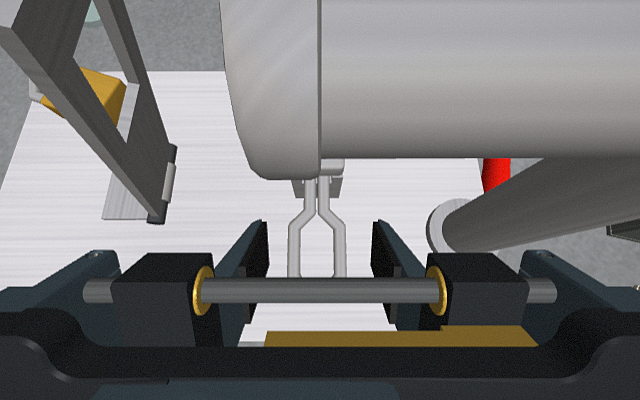

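View pics/s3.png

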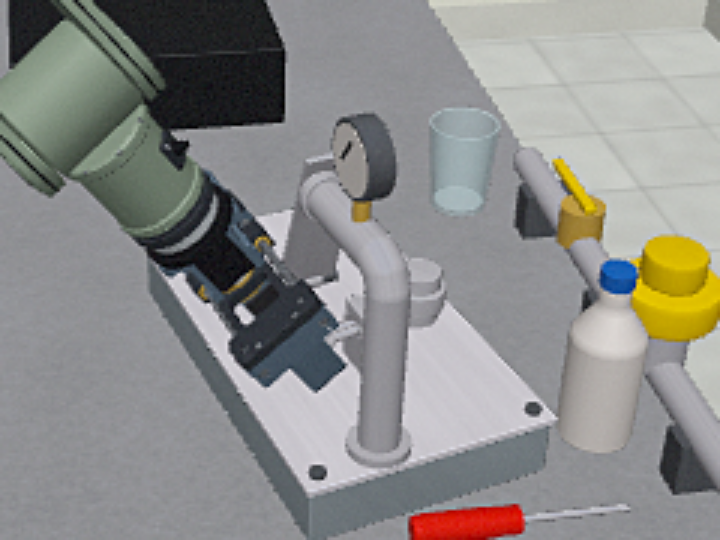

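Wrist view: the loop's straight sides (columns 293 and 340) sit centred between the jaws (265 and 375). Closing now.

```bash
python3 -m handwheel '[{"gripper":0.3,"tx":0,"ty":0,"tz":0,"ax":0,"ay":0,"az":0},{"gripper":0.2,"tx":0,"ty":0,"tz":0,"ax":0,"ay":0,"az":0},{"gripper":0.2,"tx":0,"ty":0,"tz":0,"ax":0,"ay":0,"az":0},{"gripper":0.2,"tx":0,"ty":0,"tz":0,"ax":0,"ay":0,"az":0},{"gripper":0.2,"tx":0,"ty":0,"tz":0,"ax":0,"ay":0,"az":0},{"gripper":0.2,"tx":0,"ty":0,"tz":0,"ax":0,"ay":0,"az":0}]' 30
python3 - <<'E'
from tgt import *
for k in (30,70,110): delta(Rt,robot.observe()['tcp_pos']-k*d)
E
```

```text
time: 6.52
tcp_pos: [632.9, -35.4, 83.9]
tool_rot: [[0.794, 0.24, 0.559], [0.197, -0.971, 0.137], [0.575, 0.001, -0.818]]
wrist_force: [-1.6, -0.3, 0.2]
gripper_width: 0.397
t [-0.0245 -0.     -0.0173] a [ 0.0002 -0.0007  0.0002] deg 0.1 mm 30.0
t [-0.0573 -0.     -0.0403] a [ 0.0002 -0.0007  0.0002] deg 0.1 mm 70.0
t [-0.09   -0.     -0.0633] a [ 0.0002 -0.0007  0.0002] deg 0.1 mm 110.0
```

Opening is 0.397, or about 36 mm, which matches the loop width. Pulling straight back.

```bash
python3 -m handwheel '[{"gripper":0.2,"tx":-0.0082,"ty":0,"tz":-0.0058,"ax":0,"ay":0,"az":0},{"gripper":0.2,"tx":-0.0164,"ty":0,"tz":-0.0115,"ax":0,"ay":0,"az":0},{"gripper":0.2,"tx":-0.0245,"ty":0,"tz":-0.0173,"ax":0,"ay":0,"az":0},{"gripper":0.2,"tx":-0.0327,"ty":0,"tz":-0.023,"ax":0,"ay":0,"az":0},{"gripper":0.2,"tx":-0.041,"ty":0,"tz":-0.0288,"ax":0,"ay":0,"az":0},{"gripper":0.2,"tx":-0.049,"ty":0,"tz":-0.0345,"ax":0,"ay":0,"az":0},{"gripper":0.2,"tx":-0.0573,"ty":0,"tz":-0.0403,"ax":0,"ay":0,"az":0},{"gripper":0.2,"tx":-0.0655,"ty":0,"tz":-0.046,"ax":0,"ay":0,"az":0},{"gripper":0.2,"tx":-0.0737,"ty":0,"tz":-0.0518,"ax":0,"ay":0,"az":0},{"gripper":0.2,"tx":-0.082,"ty":0,"tz":-0.0576,"ax":0,"ay":0,"az":0},{"gripper":0.2,"tx":-0.09,"ty":0,"tz":-0.0633,"ax":0,"ay":0,"az":0},{"gripper":0.2,"tx":-0.09,"ty":0,"tz":-0.0633,"ax":0,"ay":0,"az":0}]'
python3 - <<'E'
from tgt import *
o=robot.observe();print(o['qpos'].round(1))
cv2.imwrite("pics/w4.png",vision.snapshot("wrist")[:,:,::-1])
a=vision.snapshot("side")[:,:,::-1][120:300,220:460];cv2.imwrite("pics/s4.png",cv2.resize(a,None,fx=3,fy=3))
E
```

```text
time: 8.02
tcp_pos: [525.3, -62.0, 83.8]
tool_rot: [[0.794, 0.239, 0.558], [0.196, -0.971, 0.137], [0.575, 0.001, -0.818]]
wrist_force: [0.4, -1.1, -0.5]
gripper_width: 0.398
[-19.6  13.5 131.8  77.5  18.9 -15.2]
```

View pics/w4.png

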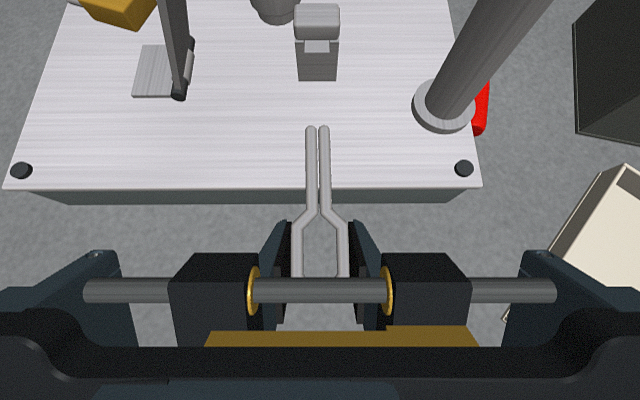

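View pics/s4.png

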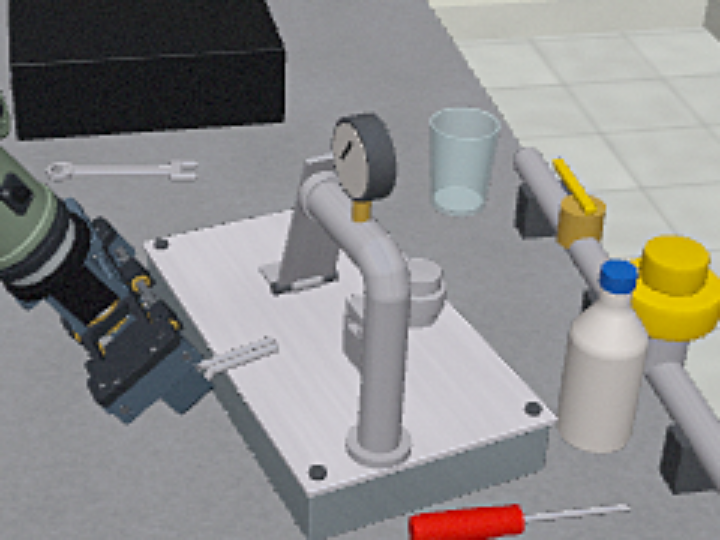

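The clip is out, level and held (prongs at columns 310-325 in the wrist view). Next is the move to the tray.

```bash
cat > tray.py <<'E'
from tgt import *
hd=-0.17; h3=np.array([np.cos(hd),np.sin(hd),0])
RtT=toolrot(hd,np.deg2rad(35))@fl
loopT=np.array([t[0],t[1],30])-24*h3; tcpT=loopT+RtT[:,2]*13
E
python3 - <<'E'
from tray import *
o=robot.observe(); print(tcpT)
delta(Rt,o['tcp_pos']-20*d+[0,0,70]); hi=tcpT+[0,0,110]
mid=(o['tcp_pos']-20*d+[0,0,70]+hi)/2; delta(RtT,mid); delta(RtT,hi); delta(RtT,tcpT)
print(ik(hi,RtT,o['qpos'],m),ik(tcpT,RtT,o['qpos'],m))
E
```

```text
[ 548.75220566 -330.74586945   19.35102342]
t [ 0.0239  0.0001 -0.0687] a [ 0.0003 -0.0008  0.0001] deg 0.2 mm 73.0
t [ 0.0075  0.1332 -0.065 ] a [-0.0751 -0.0009  0.1075] deg 23.6 mm 148.0
t [-0.0089  0.2663 -0.0613] a [-0.0751 -0.0009  0.1075] deg 23.6 mm 273.0
t [-0.0723  0.2662  0.0286] a [-0.0751 -0.0009  0.1075] deg 23.6 mm 277.0
(array([-41.12473686,  17.36735883, 115.23208946,  47.72675119,
        23.808851  ,  18.26552169]), np.float64(8.451219794558339e-28)) (array([-41.12473686,  27.56007071, 121.50194792,  89.78077319,
        17.38003055, -26.32192929]), np.float64(7.459796466063635e-24))
```

```bash
python3 -m handwheel '[{"gripper":0.2,"tx":0.012,"ty":0,"tz":-0.034,"ax":0,"ay":0,"az":0},{"gripper":0.2,"tx":0.024,"ty":0,"tz":-0.069,"ax":0,"ay":0,"az":0},{"gripper":0.2,"tx":0.024,"ty":0.02,"tz":-0.069,"ax":-0.01,"ay":0,"az":0.015},{"gripper":0.2,"tx":0.02,"ty":0.06,"tz":-0.068,"ax":-0.03,"ay":0,"az":0.045},{"gripper":0.2,"tx":0.01,"ty":0.1,"tz":-0.066,"ax":-0.05,"ay":0,"az":0.075},{"gripper":0.2,"tx":0.007,"ty":0.14,"tz":-0.065,"ax":-0.075,"ay":0,"az":0.107},{"gripper":0.2,"tx":0.003,"ty":0.18,"tz":-0.063,"ax":-0.075,"ay":0,"az":0.107},{"gripper":0.2,"tx":-0.002,"ty":0.22,"tz":-0.062,"ax":-0.075,"ay":0,"az":0.107},{"gripper":0.2,"tx":-0.009,"ty":0.26,"tz":-0.061,"ax":-0.075,"ay":0,"az":0.107},{"gripper":0.2,"tx":-0.009,"ty":0.266,"tz":-0.061,"ax":-0.075,"ay":0,"az":0.107},{"gripper":0.2,"tx":-0.009,"ty":0.266,"tz":-0.061,"ax":-0.075,"ay":0,"az":0.107},{"gripper":0.2,"tx":-0.009,"ty":0.266,"tz":-0.061,"ax":-0.075,"ay":0,"az":0.107}]'
python3 - <<'E'
from tray import *
o=robot.observe(); delta(RtT,tcpT+[0,0,110]);delta(RtT,tcpT+[0,0,40]);delta(RtT,tcpT+[0,0,10]);delta(RtT,tcpT)
cv2.imwrite("pics/w5.png",vision.snapshot("wrist")[:,:,::-1])
E
```

```text
time: 9.62
tcp_pos: [548.6, -328.9, 128.9]
tool_rot: [[0.806, -0.166, 0.567], [-0.136, -0.986, -0.095], [0.575, -0.001, -0.818]]
wrist_force: [0.1, 0.9, -1.0]
gripper_width: 0.396
t [ 0.0006  0.0018 -0.0001] a [-0.0007 -0.0007  0.0007] deg 0.2 mm 2.0
t [-0.0396  0.0018  0.0571] a [-0.0007 -0.0007  0.0007] deg 0.2 mm 70.0
t [-0.0569  0.0018  0.0817] a [-0.0007 -0.0007  0.0007] deg 0.2 mm 100.0
t [-0.0627  0.0018  0.0898] a [-0.0007 -0.0007  0.0007] deg 0.2 mm 110.0
```

View pics/w5.png

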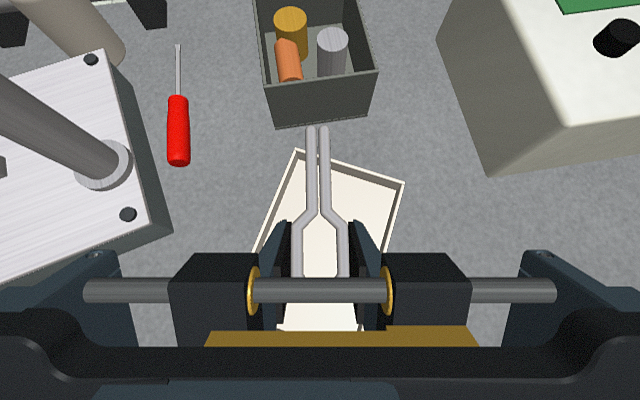

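Clip held over the tray (tray around (330,240) in the wrist view). The prong tips only look beyond the wall because of their height. Lowering now.

```bash
python3 -m handwheel '[{"gripper":0.2,"tx":-0.013,"ty":0.001,"tz":0.019,"ax":0,"ay":0,"az":0},{"gripper":0.2,"tx":-0.026,"ty":0.002,"tz":0.038,"ax":0,"ay":0,"az":0},{"gripper":0.2,"tx":-0.0396,"ty":0.002,"tz":0.057,"ax":0,"ay":0,"az":0},{"gripper":0.2,"tx":-0.049,"ty":0.002,"tz":0.07,"ax":0,"ay":0,"az":0},{"gripper":0.2,"tx":-0.0569,"ty":0.002,"tz":0.0817,"ax":0,"ay":0,"az":0},{"gripper":0.2,"tx":-0.06,"ty":0.002,"tz":0.086,"ax":0,"ay":0,"az":0},{"gripper":0.2,"tx":-0.062,"ty":0.002,"tz":0.089,"ax":0,"ay":0,"az":0},{"gripper":0.2,"tx":-0.062,"ty":0.002,"tz":0.089,"ax":0,"ay":0,"az":0}]'
python3 - <<'E'
from tray import *
o=robot.observe(); delta(RtT,tcpT)
a=vision.snapshot("side")[:,:,::-1][230:400,200:440];cv2.imwrite("pics/s6.png",cv2.resize(a,None,fx=3,fy=3))
E
```

```text
time: 10.68
tcp_pos: [549.0, -330.5, 20.7]
tool_rot: [[0.806, -0.166, 0.568], [-0.136, -0.986, -0.095], [0.576, -0.0, -0.818]]
wrist_force: [0.0, -0.1, -1.2]
gripper_width: 0.397
t [-0.0009  0.0003  0.001 ] a [-0.0008 -0.0008  0.0009] deg 0.3 mm 1.0
```

View pics/s6.png

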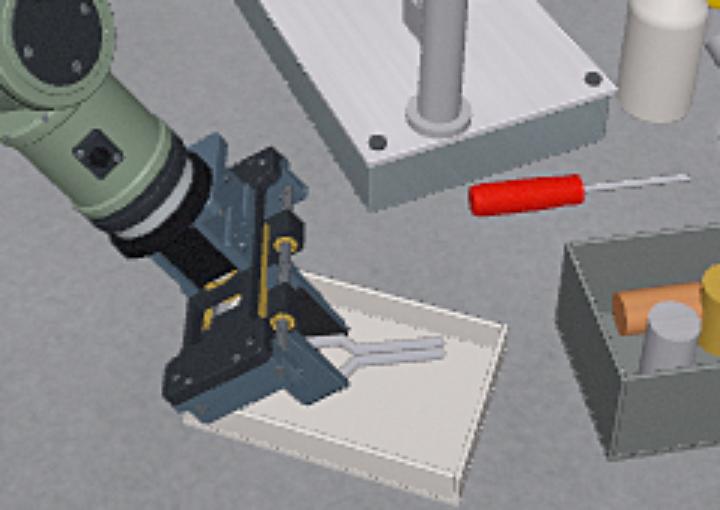

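The clip is inside the tray in the side view. Releasing, then retreating along the tool axis.

```bash
python3 -m handwheel '[{"gripper":0.5,"tx":0,"ty":0,"tz":0,"ax":0,"ay":0,"az":0},{"gripper":0.65,"tx":0,"ty":0,"tz":0,"ax":0,"ay":0,"az":0},{"gripper":0.65,"tx":0,"ty":0,"tz":0,"ax":0,"ay":0,"az":0},{"gripper":0.65,"tx":0,"ty":0,"tz":0,"ax":0,"ay":0,"az":0},{"gripper":0.65,"tx":0,"ty":0,"tz":-0.02,"ax":0,"ay":0,"az":0},{"gripper":0.65,"tx":0,"ty":0,"tz":-0.05,"ax":0,"ay":0,"az":0},{"gripper":0.65,"tx":0,"ty":0,"tz":-0.1,"ax":0,"ay":0,"az":0},{"gripper":0.65,"tx":0,"ty":0,"tz":-0.15,"ax":0,"ay":0,"az":0},{"gripper":0.65,"tx":0,"ty":0,"tz":-0.2,"ax":0,"ay":0,"az":0},{"gripper":0.65,"tx":0,"ty":0,"tz":-0.2,"ax":0,"ay":0,"az":0}]'
python3 - <<'E'
from tray import *
o=robot.observe(); print(o['qpos'].round(1))
a=vision.snapshot("side")[:,:,::-1][230:400,200:440];cv2.imwrite("pics/s7.png",cv2.resize(a,None,fx=3,fy=3))
cv2.imwrite("pics/w7.png",vision.snapshot("wrist")[:,:,::-1])
p=vision.camera_params("wrist");print(proj(p,rigW(t,[(0,0,5),(85,60,5),(85,-60,5),(-85,60,5),(-85,-60,5)])).round(0))
E
```

```text
time: 11.98
tcp_pos: [435.2, -312.7, 188.1]
tool_rot: [[0.804, -0.167, 0.571], [-0.133, -0.986, -0.1], [0.58, 0.005, -0.815]]
wrist_force: [0.1, 0.2, 0.2]
gripper_width: 0.653
[-50.7   4.8 121.7  43.9  33.   15.6]
[[320. 169.]
 [301. 108.]
 [377. 131.]
 [257. 210.]
 [342. 240.]]
```

View pics/s7.png

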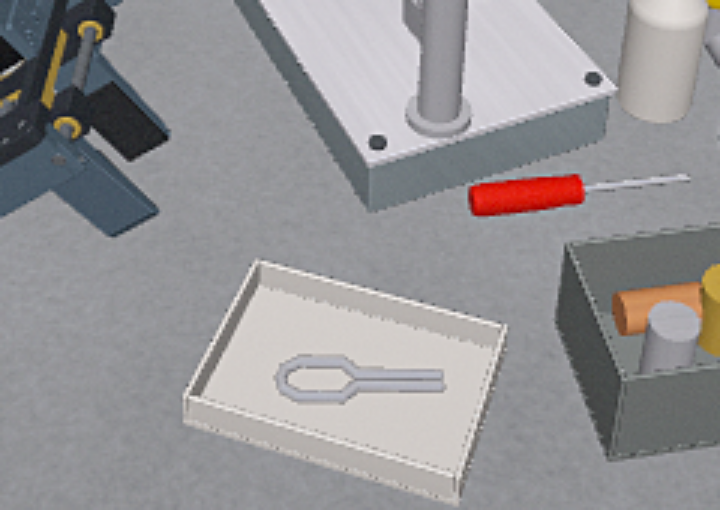

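View pics/w7.png

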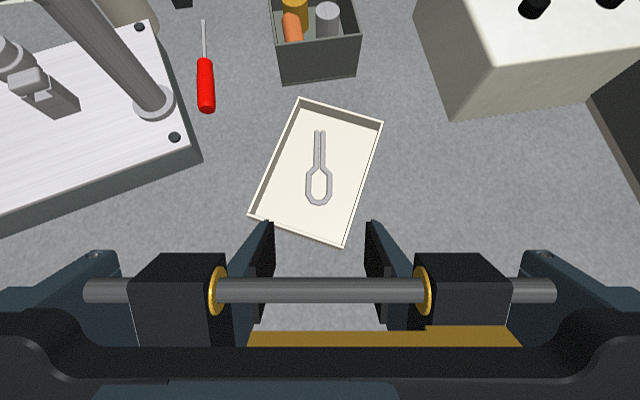

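The clip lies flat and released in the tray (wrist view (319,165), close to the projected centre (320,169)). Next I'll plan the hasp push.

```bash
cat > hasp.py <<'E'
from tgt import *
def hrot(tl,sg=1):
    c,s=np.cos(tl),np.sin(tl)
    A=np.array([[0,1,0],[c,0,-s],[-s,0,-c]]).astype(float)  # cols x,y,z in rig frame
    if sg<0: A=A@np.diag([-1,-1,1.])
    return R.from_euler('z',q[2]).as_matrix()@A
def hpt(a,r,extra,tl,x=0):
    n=np.array([0,np.sin(a),np.cos(a)]); xx=np.array([0,np.cos(tl),-np.sin(tl)])
    P=np.array([x,60-r*np.cos(a),66+r*np.sin(a)])+n*(2.5+16*abs(xx@n)+extra)
    return rigW(q,P)[0]
E
python3 - <<'E'
from hasp import *
o=robot.observe()
for tl in(15,25,35):
  for sg in(1,-1):
    T=hrot(np.deg2rad(tl),sg)
    for g in([0,15,90,0,75,0],[0,15,90,60,60,0],[0,15,90,60,60,90.],[0,15,90,100,60,90.]):
      out=[];qq=np.array(g,float)
      for p in [rigW(q,(-150,110,210))[0],rigW(q,(0,110,190))[0],hpt(1.26,70,30,np.deg2rad(tl)),hpt(0.6,70,0,np.deg2rad(tl)),hpt(0,70,0,np.deg2rad(tl))]:
        qq,c=ik(p,T,qq,m);out.append((qq.round().astype(int).tolist(),round(c,2)))
      if max(c for _,c in out)<.01: print(tl,sg,out); break
E
```

```text
15 1 [([21, 13, 99, -16, 70, 12], np.float64(0.0)), ([19, 27, 81, -16, 74, 10], np.float64(0.0)), ([17, 29, 85, -16, 68, 9], np.float64(0.0)), ([10, 30, 87, -17, 63, 4], np.float64(0.0)), ([9, 32, 90, -18, 58, 4], np.float64(0.0))]
25 1 [([27, 15, 100, -26, 73, 22], np.float64(0.0)), ([24, 29, 81, -25, 76, 17], np.float64(0.0)), ([21, 30, 85, -26, 70, 18], np.float64(0.0)), ([15, 31, 89, -28, 63, 15], np.float64(0.0)), ([13, 33, 91, -29, 59, 16], np.float64(0.0))]
35 1 [([32, 18, 100, -34, 77, 31], np.float64(0.0)), ([28, 31, 82, -34, 79, 24], np.float64(0.0)), ([25, 32, 86, -36, 73, 26], np.float64(0.0)), ([19, 33, 90, -39, 66, 24], np.float64(0.0)), ([18, 35, 92, -40, 62, 26], np.float64(0.0))]
```

```bash
python3 - <<'E'
from hasp import *
T=hrot(np.deg2rad(25))
delta(T,np.array([440,-120,270.])); W=rigW(q,(-150,110,215))[0]; print(W); delta(T,W)
E
```

```text
t [ 0.027  -0.1897 -0.0855] a [ 0.0578 -0.2141 -0.6481] deg 123.3 mm 210.0
[495.1164395 106.133137  215.       ]
t [ 0.0091 -0.4219 -0.0309] a [ 0.0578 -0.2141 -0.6481] deg 123.3 mm 423.0
```

```bash
python3 - <<'E'
from hasp import *
T=hrot(np.deg2rad(25));o=robot.observe();qq=o['qpos'];T0=o['tool_rot'];p0=o['tcp_pos']
rv=R.from_matrix(T0.T@T).as_rotvec();P1=np.array([440,-120,270.]);W=rigW(q,(-150,110,215))[0]
for f in np.linspace(0,1,13):
    p=p0+(P1-p0)*min(1,2*f) if f<.5 else P1+(W-P1)*(2*f-1)
    qq,c=ik(p,T0@R.from_rotvec(rv*f).as_matrix(),qq,m);print(f.round(2),qq.round(),c.round(3))
E
```

```text
0.0 [-51.   5. 122.  44.  33.  16.] 0.0
0.08 [-46.   3. 120.  34.  36.  20.] 0.0
0.17 [-41.   0. 119.  24.  39.  23.] 0.0
0.25 [-35.  -1. 117.  16.  43.  26.] 0.0
0.33 [-28.  -3. 114.   8.  47.  28.] 0.0
0.42 [-21.  -3. 112.   2.  52.  29.] 0.0
0.5 [-14.  -3. 110.  -4.  57.  29.] 0.0
0.58 [ -6.  -1. 109.  -9.  59.  31.] 0.0
0.67 [  2.   1. 108. -14.  62.  31.] 0.0
0.75 [  9.   4. 106. -18.  64.  30.] 0.0
0.83 [ 16.   7. 104. -21.  67.  28.] 0.0
0.92 [ 21.  11. 102. -23.  70.  25.] 0.0
1.0 [ 27.  15.  99. -25.  73.  22.] 0.0
```

Smooth, so I'll run it with proportional rows.

```bash
python3 -m handwheel '[{"gripper":0,"tx":0.005,"ty":-0.032,"tz":-0.015,"ax":0.005,"ay":-0.018,"az":-0.054},{"gripper":0,"tx":0.009,"ty":-0.064,"tz":-0.03,"ax":0.01,"ay":-0.036,"az":-0.108},{"gripper":0,"tx":0.014,"ty":-0.096,"tz":-0.044,"ax":0.0145,"ay":-0.0535,"az":-0.162},{"gripper":0,"tx":0.018,"ty":-0.128,"tz":-0.058,"ax":0.019,"ay":-0.071,"az":-0.216},{"gripper":0,"tx":0.023,"ty":-0.16,"tz":-0.072,"ax":0.024,"ay":-0.089,"az":-0.27},{"gripper":0,"tx":0.027,"ty":-0.19,"tz":-0.085,"ax":0.029,"ay":-0.107,"az":-0.324},{"gripper":0,"tx":0.024,"ty":-0.228,"tz":-0.076,"ax":0.034,"ay":-0.125,"az":-0.378},{"gripper":0,"tx":0.021,"ty":-0.267,"tz":-0.067,"ax":0.0385,"ay":-0.143,"az":-0.432},{"gripper":0,"tx":0.018,"ty":-0.306,"tz":-0.058,"ax":0.043,"ay":-0.16,"az":-0.486},{"gripper":0,"tx":0.015,"ty":-0.345,"tz":-0.049,"ax":0.048,"ay":-0.178,"az":-0.54},{"gripper":0,"tx":0.012,"ty":-0.384,"tz":-0.04,"ax":0.053,"ay":-0.196,"az":-0.594},{"gripper":0,"tx":0.009,"ty":-0.422,"tz":-0.031,"ax":0.058,"ay":-0.214,"az":-0.648}]' 20
python3 - <<'E'
from hasp import *
tl=np.deg2rad(25);T=hrot(tl)
o=robot.observe();print(o['qpos'].round(1))
delta(T,rigW(q,(-150,110,215))[0]);delta(T,rigW(q,(0,110,190))[0]);delta(T,hpt(1.26,70,30,tl))
EOF=0
E
```

```text
time: 13.58
tcp_pos: [495.0, 108.6, 212.6]
tool_rot: [[-0.226, 0.969, 0.098], [0.877, 0.246, -0.412], [-0.424, -0.007, -0.906]]
wrist_force: [0.7, -0.2, 0.1]
gripper_width: 0.005
[ 26.9  15.1  99.3 -25.5  73.5  21.6]
t [-0.0032 -0.0005 -0.0012] a [-0.001   0.0004  0.0028] deg 0.5 mm 3.0
t [0.006  0.1497 0.021 ] a [-0.001   0.0004  0.0028] deg 0.5 mm 151.0
t [-0.0019  0.1498  0.0731] a [-0.001   0.0004  0.0028] deg 0.5 mm 167.0
```

```bash
python3 -m handwheel '[{"gripper":0,"tx":0.002,"ty":0.04,"tz":0.006,"ax":0,"ay":0,"az":0.002},{"gripper":0,"tx":0.004,"ty":0.08,"tz":0.012,"ax":-0.001,"ay":0,"az":0.003},{"gripper":0,"tx":0.005,"ty":0.12,"tz":0.018,"ax":-0.001,"ay":0,"az":0.003},{"gripper":0,"tx":0.006,"ty":0.15,"tz":0.025,"ax":-0.001,"ay":0,"az":0.003},{"gripper":0,"tx":0.003,"ty":0.15,"tz":0.045,"ax":-0.001,"ay":0,"az":0.003},{"gripper":0,"tx":-0.002,"ty":0.15,"tz":0.073,"ax":-0.001,"ay":0,"az":0.003},{"gripper":0,"tx":-0.002,"ty":0.15,"tz":0.073,"ax":-0.001,"ay":0,"az":0.003}]'
python3 - <<'E'
from hasp import *
cv2.imwrite("pics/w8.png",vision.snapshot("wrist")[:,:,::-1])
p=vision.camera_params("wrist");a=1.26
print(proj(p,rigW(q,[(x,60-172*np.cos(a),66+172*np.sin(a)) for x in(-28,28)])).round())
a=vision.snapshot("scene")[:,:,::-1][130:290,180:400];cv2.imwrite("pics/c8.png",cv2.resize(a,None,fx=3.4,fy=3.4))
E
```

```text
time: 14.45
tcp_pos: [646.3, 113.3, 141.8]
tool_rot: [[-0.22, 0.971, 0.094], [0.879, 0.239, -0.413], [-0.424, -0.008, -0.906]]
wrist_force: [0.1, -0.6, 0.2]
gripper_width: 0.005
[[275. 430.]
 [366. 430.]]
```

View pics/w8.png

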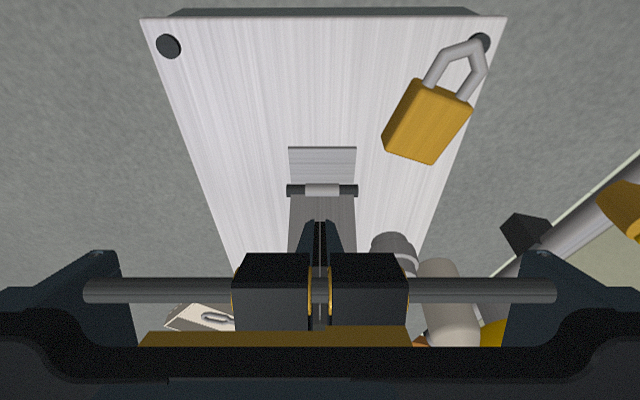

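View pics/c8.png

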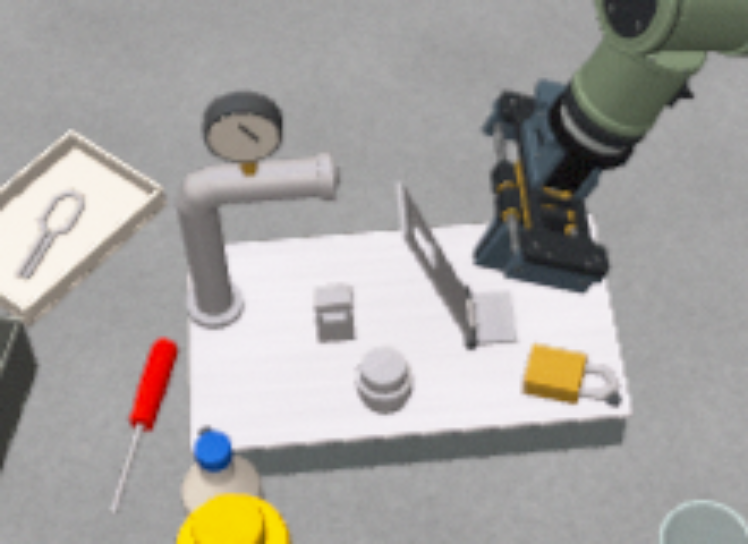

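Wrist view: the closed fingers (320,240) are centred on the strap (290-356) behind the hasp. Computing the closing arc.

```bash
python3 - <<'E'
from hasp import *
tl=np.deg2rad(25);T=hrot(tl)
for a,e in [(1.26,5),(1.1,0),(.95,0),(.8,0),(.65,0),(.5,0),(.4,0),(.3,0),(.2,0),(.1,0),(0,0),(0,-4),(0,-8)]: print(a,end=' ');delta(T,hpt(a,70,e,tl))
E
```

```text
1.26 t [-0.0195 -0.0003  0.0163] a [-0.0006  0.0002  0.0002] deg 0.1 mm 25.0
1.1 t [-0.0335 -0.0003  0.0279] a [-0.0006  0.0002  0.0002] deg 0.1 mm 44.0
0.95 t [-0.0419 -0.0003  0.0373] a [-0.0006  0.0002  0.0002] deg 0.1 mm 56.0
0.8 t [-0.0485 -0.0002  0.0482] a [-0.0006  0.0002  0.0002] deg 0.1 mm 68.0
0.65 t [-0.0531 -0.0002  0.0602] a [-0.0006  0.0002  0.0002] deg 0.1 mm 80.0
0.5 t [-0.0556 -0.0002  0.0728] a [-0.0006  0.0002  0.0002] deg 0.1 mm 92.0
0.4 t [-0.056  -0.0002  0.0802] a [-0.0006  0.0002  0.0002] deg 0.1 mm 98.0
0.3 t [-0.0559 -0.0002  0.0857] a [-0.0006  0.0002  0.0002] deg 0.1 mm 102.0
0.2 t [-0.0555 -0.0002  0.0911] a [-0.0006  0.0002  0.0002] deg 0.1 mm 107.0
0.1 t [-0.0546 -0.0002  0.0965] a [-0.0006  0.0002  0.0002] deg 0.1 mm 111.0
0 t [-0.0533 -0.0002  0.102 ] a [-0.0006  0.0002  0.0002] deg 0.1 mm 115.0
0 t [-5.160e-02 -1.000e-04  1.056e-01] a [-0.0006  0.0002  0.0002] deg 0.1 mm 118.0
0 t [-4.990e-02 -1.000e-04  1.092e-01] a [-0.0006  0.0002  0.0002] deg 0.1 mm 120.0
```

```bash
python3 -m handwheel '[{"gripper":0,"tx":-0.0195,"ty":0,"tz":0.0163,"ax":0,"ay":0,"az":0},{"gripper":0,"tx":-0.027,"ty":0,"tz":0.0225,"ax":0,"ay":0,"az":0},{"gripper":0,"tx":-0.0335,"ty":0,"tz":0.028,"ax":0,"ay":0,"az":0},{"gripper":0,"tx":-0.042,"ty":0,"tz":0.0373,"ax":0,"ay":0,"az":0},{"gripper":0,"tx":-0.0485,"ty":0,"tz":0.048,"ax":0,"ay":0,"az":0},{"gripper":0,"tx":-0.053,"ty":0,"tz":0.06,"ax":0,"ay":0,"az":0},{"gripper":0,"tx":-0.0556,"ty":0,"tz":0.0728,"ax":0,"ay":0,"az":0},{"gripper":0,"tx":-0.0556,"ty":0,"tz":0.0728,"ax":0,"ay":0,"az":0}]'
python3 - <<'E'
from hasp import *
tl=np.deg2rad(25);T=hrot(tl)
for a,e in [(.4,0),(.3,0),(.2,0),(.1,0),(0,0),(0,-4),(0,-8)]: print(a,end=' ');delta(T,hpt(a,70,e,tl))
a=vision.snapshot("scene")[:,:,::-1][130:290,180:400];cv2.imwrite("pics/c9.png",cv2.resize(a,None,fx=3.4,fy=3.4))
a=vision.snapshot("side")[:,:,::-1][120:300,220:460];cv2.imwrite("pics/s9.png",cv2.resize(a,None,fx=3,fy=3))
E
```

```text
time: 15.55
tcp_pos: [666.5, 34.6, 101.2]
tool_rot: [[-0.219, 0.971, 0.097], [0.879, 0.239, -0.412], [-0.424, -0.005, -0.906]]
wrist_force: [1.0, -0.5, -0.8]
gripper_width: 0.004
0.4 t [-0.0003  0.0008  0.0058] a [-0.0015  0.0003  0.0004] deg 0.3 mm 6.0
0.3 t [-0.0002  0.0008  0.0112] a [-0.0015  0.0003  0.0004] deg 0.3 mm 11.0
0.2 t [0.0003 0.0008 0.0167] a [-0.0015  0.0003  0.0004] deg 0.3 mm 17.0
0.1 t [0.0011 0.0009 0.0221] a [-0.0015  0.0003  0.0004] deg 0.3 mm 22.0
0 t [0.0024 0.0009 0.0275] a [-0.0015  0.0003  0.0004] deg 0.3 mm 28.0
0 t [0.0041 0.0009 0.0311] a [-0.0015  0.0003  0.0004] deg 0.3 mm 31.0
0 t [0.0058 0.0009 0.0348] a [-0.0015  0.0003  0.0004] deg 0.3 mm 35.0
```

View pics/c9.png

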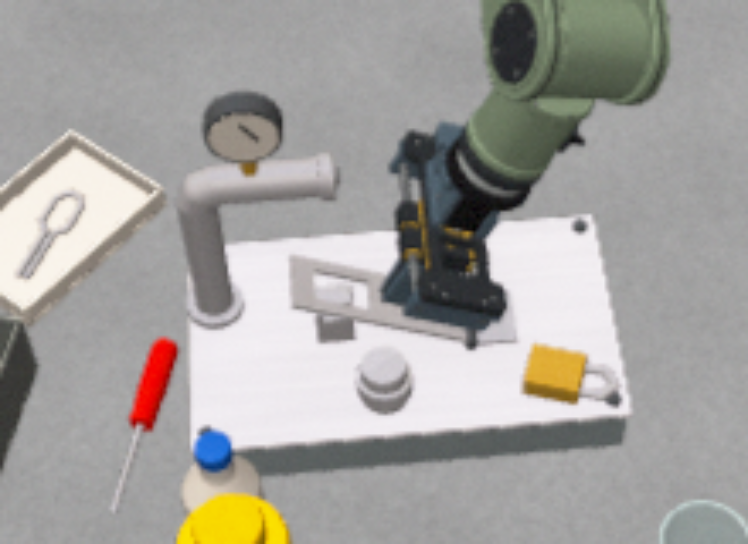

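View pics/s9.png

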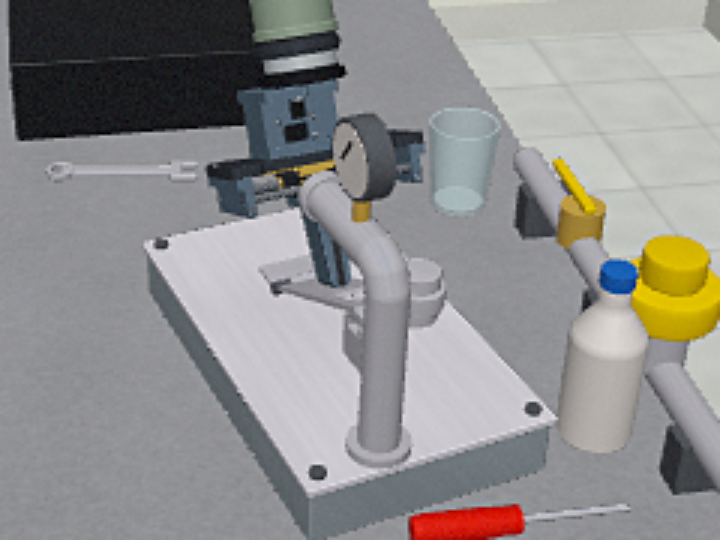

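The hasp is swinging down and the lug top is lining up with the slot (scene crop (335,295)). Continuing to flat.

```bash
python3 -m handwheel '[{"gripper":0,"tx":0,"ty":0,"tz":0.006,"ax":0,"ay":0,"az":0},{"gripper":0,"tx":0,"ty":0.0005,"tz":0.0112,"ax":0,"ay":0,"az":0},{"gripper":0,"tx":0,"ty":0.001,"tz":0.0167,"ax":0,"ay":0,"az":0},{"gripper":0,"tx":0.001,"ty":0.001,"tz":0.022,"ax":0,"ay":0,"az":0},{"gripper":0,"tx":0.0024,"ty":0.001,"tz":0.0275,"ax":0,"ay":0,"az":0},{"gripper":0,"tx":0.003,"ty":0.001,"tz":0.0285,"ax":0,"ay":0,"az":0},{"gripper":0,"tx":0.003,"ty":0.001,"tz":0.0285,"ax":0,"ay":0,"az":0}]'
python3 - <<'E'
from hasp import *
tl=np.deg2rad(25);T=hrot(tl)
for a,e in [(0,0),(0,-2),(0,-4)]: print(a,end=' ');delta(T,hpt(a,70,e,tl))
a=vision.snapshot("side")[:,:,::-1][120:300,220:460];cv2.imwrite("pics/s10.png",cv2.resize(a,None,fx=3,fy=3))
E
```

```text
time: 16.52
tcp_pos: [670.5, 26.5, 75.6]
tool_rot: [[-0.218, 0.971, 0.1], [0.879, 0.24, -0.412], [-0.424, -0.002, -0.906]]
wrist_force: [-0.7, 0.4, 3.2]
gripper_width: 0.005
0 t [-0.0004 -0.0011  0.0006] a [-0.0006  0.0004  0.0003] deg 0.1 mm 1.0
0 t [ 0.0004 -0.0011  0.0024] a [-0.0006  0.0004  0.0003] deg 0.1 mm 3.0
0 t [ 0.0013 -0.0011  0.0042] a [-0.0006  0.0004  0.0003] deg 0.1 mm 5.0
```

View pics/s10.png

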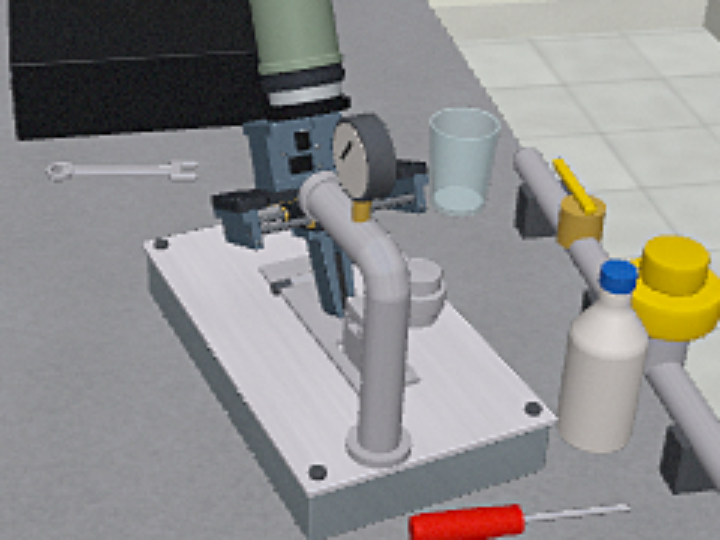

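Nearly flat, with only the 3 N hinge drag showing. I'll press gently until the force rises.

```bash
python3 -m handwheel '[{"gripper":0,"tx":0.0005,"ty":-0.001,"tz":0.0025,"ax":0,"ay":0,"az":0},{"gripper":0,"tx":0.001,"ty":-0.001,"tz":0.004,"ax":0,"ay":0,"az":0},{"gripper":0,"tx":0.001,"ty":-0.001,"tz":0.004,"ax":0,"ay":0,"az":0}]'
```

```text
time: 16.95
tcp_pos: [670.6, 26.3, 74.9]
tool_rot: [[-0.216, 0.971, 0.103], [0.879, 0.24, -0.412], [-0.424, 0.002, -0.905]]
wrist_force: [-5.3, 4.5, 15.1]
gripper_width: 0.008
```

It stopped at 15 N after 0.7 mm, so it is bottomed out. Retreating and checking.

```bash
python3 -m handwheel '[{"gripper":0,"tx":0.001,"ty":-0.001,"tz":0.004,"ax":0,"ay":0,"az":0},{"gripper":0,"tx":0,"ty":0,"tz":-0.03,"ax":0,"ay":0,"az":0},{"gripper":0,"tx":0,"ty":0,"tz":-0.08,"ax":0,"ay":0,"az":0},{"gripper":0,"tx":0,"ty":0,"tz":-0.13,"ax":0,"ay":0,"az":0},{"gripper":0,"tx":0.01,"ty":-0.05,"tz":-0.15,"ax":0,"ay":0,"az":0},{"gripper":0,"tx":0.02,"ty":-0.1,"tz":-0.16,"ax":0,"ay":0,"az":0},{"gripper":0,"tx":0.03,"ty":-0.15,"tz":-0.16,"ax":0,"ay":0,"az":0},{"gripper":0,"tx":0.03,"ty":-0.2,"tz":-0.16,"ax":0,"ay":0,"az":0},{"gripper":0,"tx":0.03,"ty":-0.2,"tz":-0.16,"ax":0,"ay":0,"az":0}]'
python3 - <<'E'
from hasp import *
sc=vision.camera_params("scene");si=vision.camera_params("side")
for a in(0,.05,.1):
  X=rigW(q,[(x,60-172*np.cos(a),64+172*np.sin(a)) for x in(-28,28)])
  print(a,((proj(sc,X)-[180,130])*3.4).round().tolist(),((proj(si,X)-[220,120])*3).round().tolist())
a=vision.snapshot("scene")[:,:,::-1][130:290,180:400];cv2.imwrite("pics/c11.png",cv2.resize(a,None,fx=3.4,fy=3.4,interpolation=cv2.INTER_CUBIC))
a=vision.snapshot("side")[:,:,::-1][120:300,220:460];cv2.imwrite("pics/s11.png",cv2.resize(a,None,fx=3,fy=3,interpolation=cv2.INTER_CUBIC))
E
```

```text
time: 18.08
tcp_pos: [449.9, 69.5, 206.4]
tool_rot: [[-0.218, 0.971, 0.101], [0.879, 0.24, -0.412], [-0.424, -0.001, -0.905]]
wrist_force: [1.0, -0.3, 0.7]
gripper_width: 0.009
0 [[275.0, 309.0], [277.0, 359.0]] [[360.0, 398.0], [420.0, 382.0]]
0.05 [[275.0, 303.0], [277.0, 354.0]] [[360.0, 390.0], [420.0, 374.0]]
0.1 [[275.0, 297.0], [277.0, 348.0]] [[360.0, 381.0], [420.0, 365.0]]
```

View pics/c11.png

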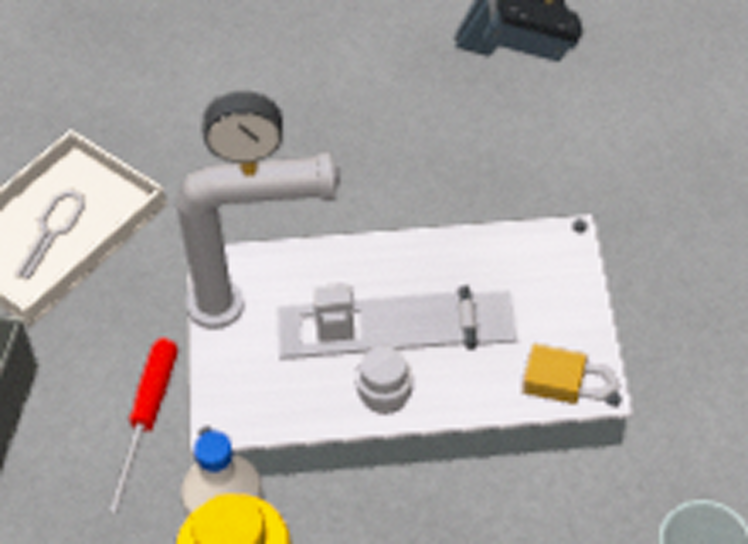

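View pics/s11.png

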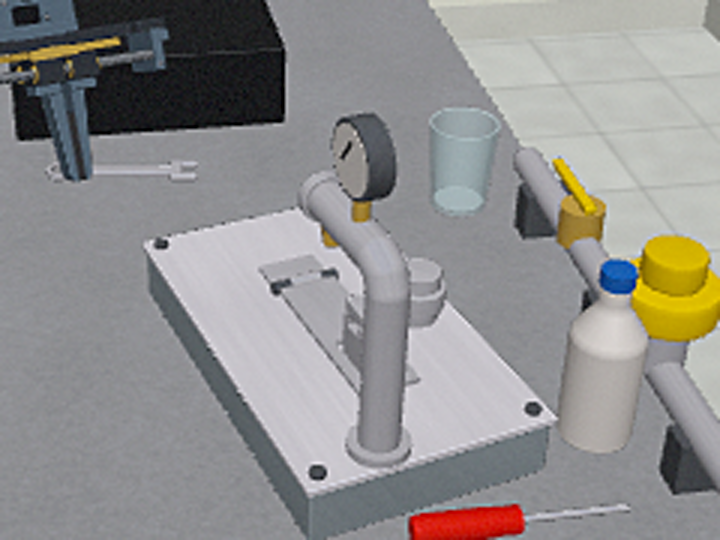

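In both views the hasp tip matches the closed prediction: scene (281,358) against (277,359), and side (420,381) against (420,382). The lug stands through the slot and the clip is in the tray. Handing in.

```bash
python3 -c "
from plant import robot
print(robot.observe()['wrist_force'].round(1)); print(robot.hand_in())"
```

```text
[ 0.3  0.1 -0.8]
the job is handed in; nothing more can be done
None
```

The strainer box is locked shut and the job is handed in at about 18 s of the 67 s allowed. No verdict was reported.

**What I did:** I gripped the clip's loop with the tool tilted 35° under the pipe and pulled it straight back out of the lug. I laid it flat and released it near the middle of the tray. I then pushed the hasp down with closed fingers until it bottomed out at about 15 N, and drew the arm clear.

**Last checks:**
- **Hasp:** its tip lies within about 1.5 px (original image) of where the flat position predicts in both the scene and side views, and the lug stands through the slot.
- **Clip:** it lies in the tray, away from the walls.
- **Bystanders and pipe:** the bystanders look unmoved in the pictures. No knock showed in the wrist force readings, which I only saw at the end of each move.
- **Arm:** it is free of contact, with the wrist force under 1 N.

**What went wrong on the way:**
- The first move was refused because its rows left out some fields.
- The first wrist orientation drove joint 6 to its limit of -146.56° (read as -146.5605°). I backed off and used the grip turned by half a turn.
- My first tray fit had its corners mislabelled. I corrected it before using it.

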